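# Close and latch a device clamping jig

### The job

Make the sloping clamping jig ready for bonding: lift the yellow pry bar off the device and lay it flat inside the steel tray, then gently lower the hinged frame by its red handle until it is fully down, without letting it slam. Then turn both orange turnbuttons fully square across the frame's edges to lock it, neither of them before the frame is down, and leave everything else on the bench where it stands.

Things in the scene. Friction and masses are not known exactly. Their poses are not given: they have to be found in the camera images.
- jig: Grey sloping clamping jig fixed to the bench: deck 190 (up the slope) x 310 mm, tilted 24 deg (0.42 rad), front edge 41 mm and rear edge 118 mm up. Origin on the bench under the deck's middle; x points up the slope (away from the robot at yaw 0), y left, z up; the deck's normal leans 24 deg from vertical towards -x. A black device 95 x 140 x 8 mm is fixed in its middle.
- deck_mid (a point): Middle of the deck's upper face, 80 mm above the jig's origin. Deck coordinates used below start here: u up the slope, v = jig's y (left), n along the deck's normal; in the jig's axes x = 0.913u - 0.408n, z = 0.408u + 0.913n.
- frame_hinge (a point): Middle of the frame's hinge axis, along the jig's y at u = 90, n = 15 mm.
- frame (a joint): Angle (rad) of the aluminium frame, hinged along the deck's upper edge: 0 = fully down, parallel to the deck; grows as its near edge lifts; starts at 1.60 to 1.80, limit 2.0. Frame 170 (u) x 190 (v) x 10 mm, bars 22 mm wide, open in the middle; when down its top is at n = 20 mm. Stiff hinge (0.42 N m): stays where left, needs 1 to 4 N at the handle.
- handle (a point): Middle of the red round handle bar at the frame's free edge: 12 mm thick, 96 mm long along the jig's y, on thin legs 45 mm either side of its middle. 30 mm beyond the frame's edge and 30 mm above its upper face; 205 mm from the hinge along the frame and 35 mm out of its mid-plane. With the frame down it is at u = -115, n = 50 mm.
- left_button (a joint): Angle (rad) of the left orange turnbutton, beside the frame's left edge (left = jig's +y). 0 = bar parallel to that edge, frame free; 1.571 = square across the edge, bar end over the frame, at a firm stop; other limit -0.45; starts at -0.3 to 0.3. Grows clockwise seen from above: the bar's upper end swings inward, its lower end outward.
- right_button (a joint): Angle (rad) of the right orange turnbutton, beside the frame's right edge (left = jig's +y). 0 = bar parallel to that edge, frame free; 1.571 = square across the edge, bar end over the frame, at a firm stop; other limit -0.45; starts at -0.3 to 0.3. Grows anticlockwise seen from above: the bar's upper end swings inward, its lower end outward.
- left_pivot (a point): Top of the left turnbutton's fin on its pivot: u = 0, v = 120, n = 51 mm. The button is a bar 80 mm long, symmetric about the pivot: foot 18 mm wide (n = 21 to 29 mm) with an upright fin 76 mm long, 10 mm thick (n = 29 to 51 mm) to push or grip. Its axis is the deck's normal. Stays where left; about 2 N at the bar's end turns it.
- right_pivot (a point): Top of the right turnbutton's fin on its pivot: u = 0, v = -120, n = 51 mm; otherwise as the left one.
- pry: Loose yellow pry bar, 170 mm long (its y), 60 g; middle 100 mm is 22 mm wide (x), 16 mm thick (z), the ends thinner (18 x 10). Origin at the middle of its underside. Starts flat on the device along the jig's y at u = -35, n = 8 mm, its lower side against two white stops 16 mm tall, 24 mm wide, at v = +-50 mm (free between them).
- tray: Steel tray fixed on the bench left or right of the jig, 220 (x) x 130 (y) x 25 mm tall, open on top, walls and floor about 4 mm; origin at the middle of its underside.
- ipa: Bystander: white bottle, 66 mm across, 190 mm tall, origin under its middle. It, the can and the cup stand close beside and behind the jig, in any order.
- duster: Bystander: blue spray can, 60 mm across, 210 mm tall, origin under its middle.
- cup: Bystander: black cup with drivers upright in it, 80 mm across, 205 mm tall, origin under its middle.
- meter: Bystander: orange multimeter lying flat, 170 (x) x 85 (y) x 46 mm, origin under its middle. On the side where the tray is not.
- flux: Bystander: amber jar, 56 mm across, 70 mm tall, origin under its middle.
- driver: Bystander: blue screwdriver, 170 mm, lying on the bench near the robot.
Mind the look-alikes: they are no part of the job. What is shaped like the pry but brown is not meant.

How it is judged (in metres and radians):
On the way, in this order (a step that is already met when the one before it is completed fails the run):
1. the pry bar lies in the tray (x of pry in the frame of tray between -0.09 and 0.09 m and y of pry in the frame of tray between -0.055 and 0.055 m and z of pry in the frame of tray below 0.02 m and linear speed of pry below 0.05 m/s and contact force between pry and the fingers below 0.1 N), for 0.2 s.
2. the frame is fully down with both turnbuttons still clear of it (value of joint frame below 0.045 rad and value of joint each of left_button, right_button below 0.6 rad), for 0.2 s.
3. both turnbuttons are square across the frame (value of joint frame below 0.045 rad and value of joint each of left_button, right_button above 1.4 rad), for 0.2 s.
At the end, for the whole second after the job is handed in: The frame is fully down (within 0.045 rad), both turnbuttons are square across its edges (1.40 rad or more, stop at 1.571), the pry bar lies flat (within 0.2 rad) in the tray with its middle inside the walls, and every bystander is within 30 mm of where it started (all of step 3 and x of pry in the frame of tray between -0.09 and 0.09 m and y of pry in the frame of tray between -0.055 and 0.055 m and z of pry in the frame of tray below 0.02 m and linear speed of pry below 0.05 m/s and (angle between pry's own z axis and vertical below 0.2 rad or angle between pry's own z axis and vertical above 2.94 rad) and distance of each of ipa, duster, cup, meter, flux, driver from where it was at the start of the episode below 0.03 m); the robot touches nothing.
It fails at once if the frame slams: swings down faster than 2.5 rad/s (velocity of joint frame below -2.5 rad/s).
It fails at once if a turnbutton is turned in before the frame is down (value of joint frame above 0.15 rad and value of joint any of left_button, right_button above 0.75 rad).
It fails at once if a bystander is moved more than 30 mm (distance of any of ipa, duster, cup, meter, flux, driver from where it was at the start of the episode above 0.03 m).
It also fails if it takes over 70 s, if anything falls off the work surface, if the arm or the gripper's body presses on something with over 40 N, if the wrist force passes 120 N, or if a joint passes its speed limit or range.

### The arm

A 6-joint arm with a two-finger parallel gripper is mounted at the origin on the work surface. World frame = base frame: x ahead of the robot, y to its left, z up, the work surface at z = 0. Lengths are in m, angles in degrees, forces in N, time in s.
With the tool pointing down it reaches from about 0.3 to 0.75 m from the base axis. Payload 8.5 kg.
Tool frame: the origin (TCP) lies midway between the tips of the shut fingers; the grasp point (between the pads) lies 19 mm behind it (env.grasp_offset is the distance from the TCP to the grasp point, in m); z points along the fingers, y is the line along which they close (so a half turn about z gives the same grasp; the last joint's range is limited). The gripper opens to 85 mm and grips with 20 to 120 N. Pads are 22 mm wide; open, the fingers measure 114 mm over their backs; the gripper's body (76 mm by 85 mm) begins 54 mm behind the grasp point. The pads swing forward as they close: fully open they stand 13 mm farther back than shut.
Start: joints at [51.606, 21.807, 74.336, -0, 83.858, -12.336], TCP at [0.242, 0.494, 0.207] pointing down, gripper open.
Joint ranges: [-178.18, 178.18], [-50.72, 133.34], [12.68, 142.11], [-81.47, 261.47], [9.98, 163.14], [-165.26, 165.26]. Speed limits (degrees/s): [136.94, 136.94, 180, 180, 180, 180].

### API

Orientations are given as a 3x3 rotation matrix whose columns are the frame's x, y, z axes.
In Python, from rig import env gives the robot as it stands.
- The arm moves only by the tool servo_tool, never from a script. Its argument "deltas" is text: rows parted by semicolons, each of 7 numbers parted by spaces: the opening, from 0 (shut) to 1 (fully open), then the shift along the tool's x, y, z in mm, then the turn, a rotation vector about the tool's x, y, z in rad. A call has 1 to 8 rows; each row shifts and turns the commanded pose from where the row before left it, along the tool's axes as they then stand; what a row does not reach is not made up. A row lasts 1/12 s, in which the tool goes at most 41.7 mm and 7.16 degrees, less where a joint would pass 70% of its speed; a pose out of reach is approached as far as the arm can. A call is refused whole if a number of a shift passes 41.7 or a number of a turn 0.125, either way. A call with a gripper value outside its range is refused whole. The fingers move at their own pace and stop on an object; "newtons" is the grip in N (left out, the last holds). Time passes only in rows, so rows that do not move let the fingers close. It gives the time, the measured TCP pose, the force, the opening and the grip force at its end, in the units of the state.
- env.observe(): the state, without advancing time (a new reading comes with each control period).
- env.get_image(name): name is "scene" or "top" or "wrist"; returns a dict with "img" (420x560x3 uint8, red, green, blue), "depth" (420x560 float32, m along the optical axis (not along the pixel's ray), 0 where there is no reading), "camera_matrix" (3x3 intrinsics, pixels), "world_to_cam" (4x4, takes a point from world to camera coordinates). Camera axes: x right, y down, z forward; pixel columns grow to the right and rows downward; lengths in m; the calibration is good to about 2 mm. A picture is of the moment at which its call begins.
- env.close_job(): hands the job in; it is judged then, once.
Trained networks look in a picture, given as the dict that the camera call returned (one of the last four; its "shot" number tells which), for a name from the list of things; names that differ only in an ending like _2 or _b are one class to them, and where a whole thing is asked for, a point or a joint stands for the part that bears it (a point fixed in the world has none). Each returns a list of dicts, best first, with "conf" (0 to 1); they miss things now and then, are a little off and sometimes report something else, mostly with a low value. They report only what shows in the picture. A call takes as long as a camera call. They do not tell look-alikes from the thing itself.
- env.spot_in(name, picture): "bbox" ([centre column, centre row, width, height] in pixels, round what is visible of it).
- env.spot_point(name, picture): "uv" ([column, row] in pixels: a listed point, or the origin of a listed thing).
The state is a dict: "time_s": time; "q": joint angles; "qvel": joint speeds; "joint_efforts": joint torques, N m; "position": TCP position; "tool_rot": TCP orientation; "ft_force": force on the tool from outside, world axes, zero at the start; "wrist_torque": the same for the moment, N m; "grip_width": finger opening in m; "gripper_force": force on a finger pad.
Only numpy, scipy, OpenCV 4.12 (cv2) and the standard library are available. Lean on these libraries where they do the work, as an engineer would, in place of code of your own. Each camera call takes 0.05 s, during which the arm holds its last target. There are 200 camera calls.

## Working session

There is one attempt and no reset: what is moved stays moved. The work goes in short steps, Python scripts to look and compute and a tool call to move; the robot and the scene stay as the last step left them, time stands still between calls to the robot, and variables do not carry over. Pictures are saved under pics/ and viewed, at most 10 in all, crops included, and the job is handed in when it is done.

Besides the shell and the picture viewer there is one more tool, called by a JSON object that holds its "op" and its "data", one argument or row to a line. servo_tool: Moves the arm, as the interface text tells. Its arguments: {"type":"object","properties":{"deltas":{"type":"string"},"newtons":{"type":"number"}},"required":["deltas"]}

```bash
mkdir -p pics
cat > h.py <<'E'
import numpy as np, cv2
from rig import env
def px2w(p,u,v,r=2):
    d=p["depth"]; u0,v0=int(round(u)),int(round(v))
    w=d[max(0,v0-r):v0+r+1,max(0,u0-r):u0+r+1]; w=w[w>0]
    if len(w)==0: return None
    z=np.median(w); K=p["camera_matrix"]
    c=np.array([(u-K[0,2])*z/K[0,0],(v-K[1,2])*z/K[1,1],z,1])
    return (np.linalg.inv(p["world_to_cam"])@c)[:3]
def cloud(p):
    d=p["depth"];K=p["camera_matrix"];h,w=d.shape
    U,V=np.meshgrid(np.arange(w),np.arange(h))
    c=np.stack([(U-K[0,2])*d/K[0,0],(V-K[1,2])*d/K[1,1],d,np.ones_like(d)],-1)
    W=(c@np.linalg.inv(p["world_to_cam"]).T)[...,:3]; W[d<=0]=np.nan
    return W
def proj(p,X):
    c=p["world_to_cam"]@np.append(X,1); k=p["camera_matrix"]@c[:3]; return k[:2]/k[2]
def save(p,n): cv2.imwrite("pics/"+n,p["img"][...,::-1])
E
python3 - <<'E'
from h import *
np.set_printoptions(precision=3,suppress=True)
ims=[]
for c in("scene","top"):
    p=env.get_image(c); ims.append(p["img"]); np.savez(c+".npz",**p)
    for n in "jig deck_mid frame_hinge handle left_pivot right_pivot pry tray ipa duster cup meter flux driver".split():
        for r in env.spot_point(n,p)[:2]: print(c,n,r["conf"],np.array(r["uv"]),px2w(p,*r["uv"]))
cv2.imwrite("pics/a.png",ims[0][...,::-1]);cv2.imwrite("pics/b.png",ims[1][...,::-1])
E
```

```text
scene jig 0.59 [285.2 251.6] [ 0.7   -0.076  0.076]
scene jig 0.36 [302.3 285.9] [ 0.791 -0.067  0.026]
scene deck_mid 0.65 [285.4 228.5] [ 0.697 -0.073  0.152]
scene frame_hinge 0.68 [300.2 230.6] [ 0.783 -0.071  0.206]
scene handle 0.74 [299.9 159.3] [ 0.682 -0.026  0.34 ]
scene left_pivot 0.59 [317.2 201. ] [0.59  0.074 0.131]
scene right_pivot 0.61 [244.2 224.1] [ 0.445 -0.109  0.001]
scene pry 0.85 [123.3 213.2] [ 0.224 -0.46   0.002]
scene pry 0.6 [277.1 223.9] [ 0.589 -0.053  0.085]
scene tray 0.91 [388.4 188.4] [0.458 0.428 0.002]
scene tray 0.71 [278.1 223.6] [ 0.588 -0.05   0.085]
scene ipa 0.96 [219.7 294.5] [ 0.733 -0.275  0.027]
scene duster 0.76 [302.4 286.6] [ 0.79  -0.066  0.023]
scene cup 0.96 [362.  227.7] [0.641 0.206 0.026]
scene meter 0.88 [151.2 264.9] [ 0.563 -0.419  0.04 ]
scene meter 0.17 [218.6 295.5] [ 0.73  -0.278  0.021]
scene flux 0.91 [332.8 188.9] [0.391 0.241 0.011]
top jig 0.92 [286.5 148.2] [ 0.6   -0.035  0.083]
top jig 0.33 [288.6 142.4] [ 0.615 -0.041  0.09 ]
top deck_mid 0.97 [286.8 144.3] [ 0.61  -0.036  0.089]
top deck_mid 0.64 [287.9 148.5] [ 0.6   -0.039  0.083]
top frame_hinge 0.97 [280.6 114.3] [ 0.685 -0.02   0.115]
top handle 0.89 [282.2  92.6] [ 0.676 -0.022  0.342]
top handle 0.32 [285.3 148.6] [ 0.599 -0.032  0.083]
top left_pivot 0.92 [243.6 157.4] [0.57  0.077 0.122]
top right_pivot 0.57 [335.8 140.8] [ 0.613 -0.163  0.124]
top pry 0.91 [169.3 309.9] [0.156 0.294 0.002]
top pry 0.8 [288.3 153.1] [ 0.587 -0.04   0.082]
top tray 0.7 [125.8 199.8] [0.466 0.423 0.003]
top ipa 0.64 [367.8 117.7] [ 0.677 -0.251  0.108]
top duster 0.63 [294.   95.8] [ 0.735 -0.055  0.114]
top cup 0.57 [199.8 149.4] [0.595 0.196 0.1  ]
top meter 0.72 [419.9 180.7] [ 0.517 -0.406  0.039]
top flux 0.71 [184.5 234.6] [0.368 0.24  0.071]
top flux 0.71 [283.5 112.6] [ 0.689 -0.027  0.117]
top driver 0.66 [354.9 248.9] [ 0.327 -0.228  0.013]
top driver 0.64 [283.3 113.1] [ 0.68  -0.026  0.147]
```

View pics/a.png

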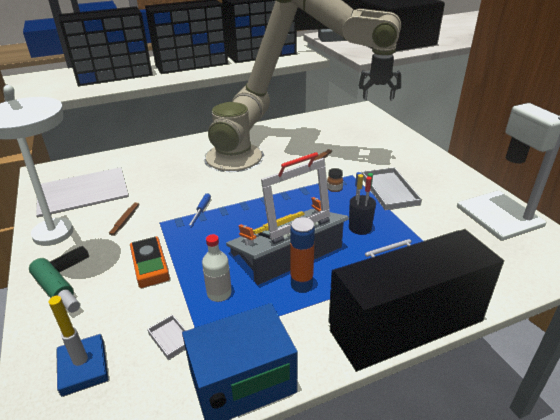

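View pics/b.png

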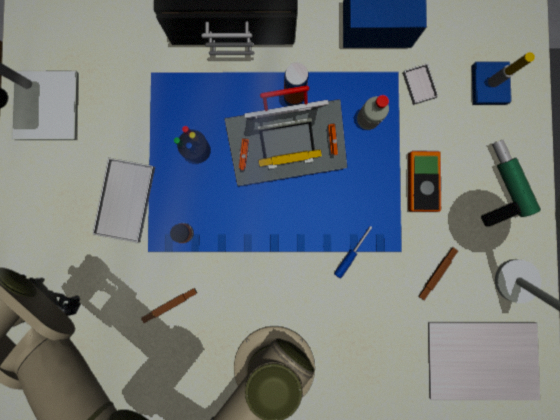

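The scene shows the jig in the middle with its frame up. In the top image, the yellow bar is on the device at (290,158). The brown look-alikes are at (169,305) and (438,273), and the tray is at (124,200), left of the jig. There is another small tray at (420,84), but it is too small and beyond the meter. The yellow bar on the jig fits "pry"; I'll confirm it in a crop.

```bash
cat > m.py <<'E'
from h import *
from scipy.optimize import least_squares
np.set_printoptions(precision=4,suppress=True)
p=dict(np.load("top.npz")); W=cloud(p); hsv=cv2.cvtColor(p["img"],cv2.COLOR_RGB2HSV)
def reg(m,r0,r1,c0,c1):
    k=np.zeros(m.shape,bool);k[r0:r1,c0:c1]=1;k&=m&np.isfinite(W[...,0]);return W[k]
H,S,V=hsv[...,0].astype(int),hsv[...,1],hsv[...,2]
def rect(P,name):
    r=cv2.minAreaRect((P[:,:2]*1000).astype(np.float32)); print(name,len(P),"c",np.array(r[0]),"size",np.array(r[1]),"ang",r[2],"z",np.percentile(P[:,2],[5,50,95]))
pry=reg((H>20)&(H<35)&(S>120),140,175,250,330); rect(pry,"pry")
L=reg((H>4)&(H<18)&(S>150),125,180,232,255);rect(L,"Lb")
R=reg((H>4)&(H<18)&(S>150),115,165,322,345);rect(R,"Rb")
for n,P in(("L",L),("R",R)):
    T=P[P[:,2]>np.median(P[:,2])-.02]; c=T.mean(0);u,s,v=np.linalg.svd(T-c);print(n,c,v[0],s)
hd=reg(((H<5)|(H>174))&(S>150),80,112,255,315);rect(hd,"handle")
top=hd[hd[:,2]>.32]; c=top.mean(0);print("bar",c,np.linalg.svd(top-c)[2][0],top[:,1].min(),top[:,1].max())
# tray floor/rim
for nm,m in(("tray",None),):
    k=np.zeros(H.shape,bool);k[150:250,88:160]=1;k&=(S<60)&(V>90);k&=np.isfinite(W[...,0])
    n,lab,st,ce=cv2.connectedComponentsWithStats(k.astype(np.uint8));i=1+st[1:,4].argmax();P=W[lab==i];P=P[(P[:,2]<.06)];rect(P,nm)
    rect(P[P[:,2]>.018],"rim")
# deck plane: grey
gr=reg((S<60)&(V>50),105,186,226,350)
gr=gr[(gr[:,2]>.03)&(gr[:,2]<.13)]
best=None;rng=np.random.default_rng(0)
for _ in range(800):
    a=gr[rng.choice(len(gr),3)];n=np.cross(a[1]-a[0],a[2]-a[0]);l=np.linalg.norm(n)
    if l<1e-5: continue
    n=n/l*np.sign(n[2]);
    if abs(n[2]-.913)>.05: continue
    k=abs((gr-a[0])@n)<.003
    if best is None or k.sum()>best.sum():best=k
D=gr[best];c=D.mean(0);n=np.linalg.svd(D-c)[2][2];n*=np.sign(n[2]);print("deck",len(D),c,n,"yaw",np.degrees(np.arctan2(-n[1],-n[0])));rect(D,"deck")
o=env.observe();print(o["position"],o["tool_rot"])
cv2.imwrite("pics/c.png",cv2.resize(p["img"][80:200,215:355,::-1],None,fx=5,fy=5,interpolation=cv2.INTER_CUBIC)[:600,:700])
E
python3 m.py
```

```text
pry 523 c [575.3077 -44.4472] size [ 23.7321 169.8296] ang 10.81315803527832 z [0.0621 0.0863 0.0923]
Lb 168 c [579.9043  79.9921] size [16.616  79.0748] ang 81.58544158935547 z [0.095  0.1187 0.1392]
Rb 197 c [ 618.7777 -155.9151] size [79.4524 15.9529] ang 7.254773139953613 z [0.0897 0.1181 0.1391]
L [0.5835 0.0781 0.1216] [-0.958   0.1261 -0.2575] [0.2834 0.1305 0.0542]
R [ 0.6216 -0.1554  0.1214] [-0.9491 -0.1626 -0.2697] [0.3015 0.1331 0.0353]
handle 265 c [709.3445 -29.6381] size [99.2232 92.1317] ang 84.81392669677734 z [0.1457 0.3425 0.3458]
bar [ 0.6792 -0.0342  0.3419] [-0.1444  0.9882  0.0514] -0.07731828829559888 0.02365770280461621
tray 5791 c [468.9568 439.6786] size [286.0816 194.9059] ang 0.08378712832927704 z [-0.003   0.0027  0.0214]
rim 331 c [466.5898 425.451 ] size [132.3669 219.8095] ang 79.77587890625 z [0.0203 0.025  0.0298]
deck 3404 [ 0.6098 -0.0314  0.0783] [-0.4069 -0.0674  0.911 ] yaw 9.401979263224009
deck 3404 c [614.7764 -36.7594] size [171.8805 306.7214] ang 9.25953483581543 z [0.0438 0.0791 0.1132]
[0.2416 0.4941 0.2071] [[-0.8983  0.4393 -0.    ]
 [ 0.4393  0.8983  0.    ]
 [ 0.      0.     -1.    ]]
```

View pics/c.png

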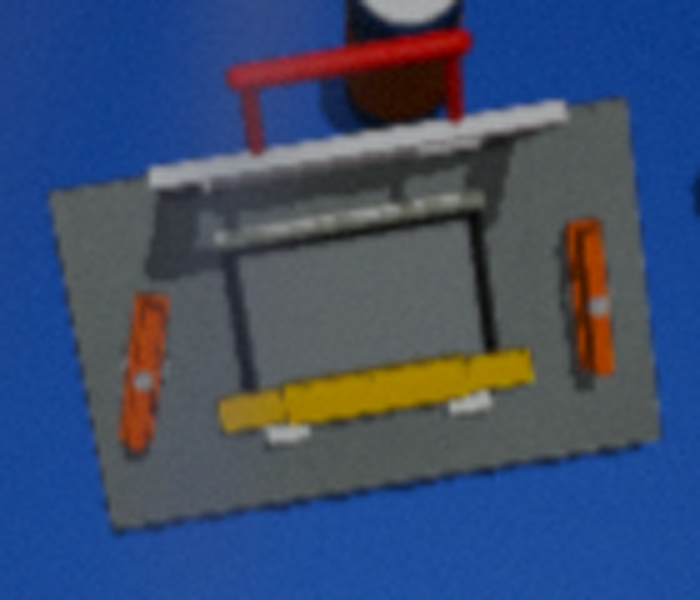

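The crop confirms the yellow bar against its two white stops, the orange buttons close to parallel with the edges (left about 0.28 rad, right about 0), and the red handle at the top. The measured sizes match what's given: bar 170×24, rim 132×220, handle radius 206 from the hinge. Next is a planner helper.

```bash
cat > plan.py <<'E'
from h import *
from scipy.spatial.transform import Rotation as Ro
np.set_printoptions(precision=3,suppress=True)
YAW=np.radians(9.4); DM=np.array([.615,-.037,.080])
J=Ro.from_euler('z',YAW).as_matrix(); C,S=.9135,.4067
def deck(u,v,n): return DM+J@np.array([C*u-S*n,v,S*u+C*n])/1000
DIR=lambda u,v,n: J@np.array([C*u-S*n,v,S*u+C*n])
def rot(z,y):
    z=z/np.linalg.norm(z); y=y-z*(y@z); y/=np.linalg.norm(y); return np.column_stack([np.cross(y,z),y,z])
RD=rot(-DIR(0,0,1),DIR(1,0,0))
def plan(p1,R1,n,p0=None,R0=None,dig=1):
    o=env.observe(); p0=o["position"] if p0 is None else p0; R0=np.array(o["tool_rot"]) if R0 is None else R0
    w=Ro.from_matrix(R0.T@R1).as_rotvec()/n; w=np.round(w,3); E=Ro.from_rotvec(w).as_matrix()
    A=sum(np.linalg.matrix_power(E,k) for k in range(n)); d=np.round(np.linalg.solve(A,R0.T@(p1-p0))*1000,dig)
    p,R=np.array(p0,float),R0.copy(); path=[]
    for k in range(n): p=p+R@d/1000; R=R@E; path.append(p.copy())
    print(n,"x  g",*d,*w," |d|",np.linalg.norm(d).round(1),"rot",np.degrees(np.linalg.norm(w)).round(2),"end",p,"err mm",(p1-p)*1000,"path",path[n//4],path[n//2],path[3*n//4])
    return p,R
def st():
    o=env.observe(); print({k:np.round(o[k],3) for k in("time_s","position","ft_force","grip_width","gripper_force","q")})
E
python3 - <<'E'
from plan import *
a=plan(deck(-35,0,150),RD,24); b=plan(deck(-35,0,11),RD,6,*a)
E
```

```text
24 x  g -26.1 -5.0 0.0 -0.016 -0.008 0.039  |d| 26.6 rot 2.46 end [ 0.524 -0.052  0.203] err mm [-0.448 -0.286 -0.297] path [0.376 0.366 0.209] [0.46  0.231 0.211] [0.509 0.08  0.21 ]
6 x  g -0.1 -0.0 23.2 -0.001 -0.001 0.0  |d| 23.2 rot 0.08 end [ 0.579 -0.043  0.076] err mm [-0.205 -0.041  0.056] path [ 0.542 -0.049  0.161] [ 0.561 -0.046  0.118] [ 0.57  -0.044  0.097]
```

{"op": "servo_tool", "data": {
  "deltas": "1 0 0 -30 0 0 0; 1 0 0 -30 0 0 0; 1 -26 -5 0 -0.016 -0.008 0.039; 1 -26 -5 0 -0.016 -0.008 0.039; 1 -26 -5 0 -0.016 -0.008 0.039; 1 -26 -5 0 -0.016 -0.008 0.039; 1 -26 -5 0 -0.016 -0.008 0.039; 1 -26 -5 0 -0.016 -0.008 0.039",
  "newtons": 40
}}

```text
time_s: 2.17
position: [0.3592, 0.386, 0.2686]
tool_rot: [[-0.769, 0.632, 0.093], [0.638, 0.768, 0.055], [-0.037, 0.101, -0.994]]
ft_force: [0.2, 0.8, 0.4]
grip_width: 0.0854
gripper_force: 0.0
```

{"op": "servo_tool", "data": {
  "deltas": "1 -26 -5 0 -0.016 -0.008 0.039; 1 -26 -5 0 -0.016 -0.008 0.039; 1 -26 -5 0 -0.016 -0.008 0.039; 1 -26 -5 0 -0.016 -0.008 0.039; 1 -26 -5 0 -0.016 -0.008 0.039; 1 -26 -5 0 -0.016 -0.008 0.039; 1 -26 -5 0 -0.016 -0.008 0.039; 1 -26 -5 0 -0.016 -0.008 0.039"
}}

```text
time_s: 2.83
position: [0.4697, 0.2063, 0.2714]
tool_rot: [[-0.53, 0.816, 0.229], [0.847, 0.525, 0.09], [-0.046, 0.242, -0.969]]
ft_force: [0.5, -0.1, -0.5]
grip_width: 0.0853
gripper_force: 0.0
```

{"op": "servo_tool", "data": {
  "deltas": "1 -26 -5 0 -0.016 -0.008 0.039; 1 -26 -5 0 -0.016 -0.008 0.039; 1 -26 -5 0 -0.016 -0.008 0.039; 1 -26 -5 0 -0.016 -0.008 0.039; 1 -26 -5 0 -0.016 -0.008 0.039; 1 -26 -5 0 -0.016 -0.008 0.039; 1 -26 -5 0 -0.016 -0.008 0.039; 1 -26 -5 0 -0.016 -0.008 0.039"
}}

```text
time_s: 3.5
position: [0.5198, 0.0013, 0.2666]
tool_rot: [[-0.241, 0.9, 0.365], [0.971, 0.227, 0.08], [-0.011, 0.373, -0.928]]
ft_force: [-0.7, -0.0, 0.0]
grip_width: 0.0853
gripper_force: 0.0
```

Run:
```python
from plan import *
st()
a=plan(deck(-35,0,80),RD,6); b=plan(deck(-35,0,11),RD,4,*a)
```

```text
{'time_s': np.float64(3.5), 'position': array([0.52 , 0.001, 0.267]), 'ft_force': array([-0.655, -0.033,  0.033]), 'grip_width': np.float64(0.085), 'gripper_force': np.float64(0.0), 'q': array([-19.251,   6.552,  88.886,  12.358,  66.151, -36.473])}
6 x  g -8.9 -5.1 21.0 -0.006 -0.003 0.013  |d| 23.4 rot 0.84 end [ 0.551 -0.047  0.139] err mm [ 0.153 -0.259 -0.007] path [ 0.53  -0.015  0.224] [ 0.541 -0.031  0.181] [ 0.546 -0.039  0.16 ]
4 x  g -0.1 0.0 17.3 -0.0 -0.001 -0.0  |d| 17.3 rot 0.06 end [ 0.579 -0.043  0.076] err mm [0.029 0.037 0.183] path [ 0.565 -0.045  0.107] [ 0.572 -0.044  0.091] [ 0.579 -0.043  0.076]
```

{"op": "servo_tool", "data": {
  "deltas": "1 0 0 0 0 0 0; 1 0 0 0 0 0 0; 1 0 0 0 0 0 0"
}}

```text
time_s: 3.75
position: [0.5196, 0.003, 0.2666]
tool_rot: [[-0.243, 0.899, 0.363], [0.97, 0.229, 0.081], [-0.011, 0.372, -0.928]]
ft_force: [0.6, -0.9, -0.3]
grip_width: 0.0855
gripper_force: 0.0
```

Run:
```python
from plan import *
st()
a=plan(deck(-35,0,70),RD,6); b=plan(deck(-35,0,11),RD,4,*a)
```

```text
{'time_s': np.float64(3.75), 'position': array([0.52 , 0.003, 0.267]), 'ft_force': array([ 0.614, -0.921, -0.311]), 'grip_width': np.float64(0.085), 'gripper_force': np.float64(0.0), 'q': array([-19.041,   6.557,  88.859,  12.29 ,  66.212, -36.371])}
6 x  g -9.2 -5.1 22.7 -0.006 -0.004 0.013  |d| 25.0 rot 0.85 end [ 0.555 -0.047  0.13 ] err mm [0.119 0.007 0.151] path [ 0.531 -0.014  0.221] [ 0.543 -0.03   0.175] [ 0.549 -0.039  0.152]
4 x  g 0.0 0.1 14.7 -0.0 0.001 0.0  |d| 14.7 rot 0.06 end [ 0.579 -0.043  0.076] err mm [-0.113  0.016 -0.166] path [ 0.567 -0.045  0.103] [ 0.573 -0.044  0.089] [ 0.579 -0.043  0.076]
```

I gave 22 rows instead of 24, which explains the offset. The arm tracks well.

{"op": "servo_tool", "data": {
  "deltas": "1 -9.2 -5.1 22.7 -0.006 -0.004 0.013; 1 -9.2 -5.1 22.7 -0.006 -0.004 0.013; 1 -9.2 -5.1 22.7 -0.006 -0.004 0.013; 1 -9.2 -5.1 22.7 -0.006 -0.004 0.013; 1 -9.2 -5.1 22.7 -0.006 -0.004 0.013; 1 -9.2 -5.1 22.7 -0.006 -0.004 0.013; 1 0 0 0 0 0 0"
}}

```text
time_s: 4.33
position: [0.5543, -0.0464, 0.1257]
tool_rot: [[-0.164, 0.904, 0.395], [0.987, 0.15, 0.066], [0.001, 0.401, -0.916]]
ft_force: [-0.3, 0.8, -0.8]
grip_width: 0.0851
gripper_force: 0.0
```

Run:
```python
from plan import *
b=plan(deck(-35,0,11),RD,5)
p=env.get_image("wrist"); save(p,"d.png")
```

```text
5 x  g -0.1 0.6 11.1 -0.001 -0.0 0.0  |d| 11.1 rot 0.06 end [ 0.579 -0.043  0.076] err mm [-0.109 -0.197 -0.252] path [ 0.564 -0.045  0.106] [ 0.569 -0.044  0.096] [ 0.574 -0.043  0.086]
```

View pics/d.png

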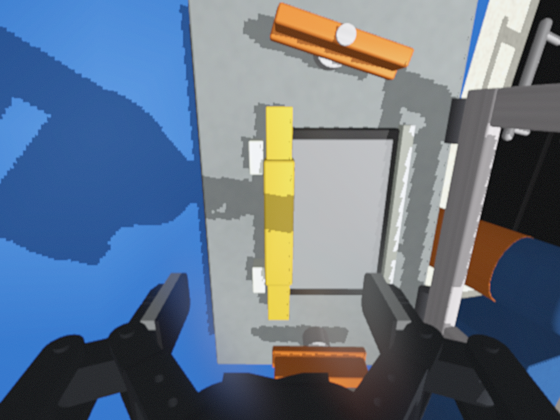

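The wrist view shows the yellow bar at column 278, centred between the fingers at about columns 175 and 378. The left button at the top is tilted slightly. Descend and grip.

{"op": "servo_tool", "data": {
  "deltas": "1 0 0.6 11 -0.001 0 0; 1 0 0.6 11 -0.001 0 0; 1 0 0.6 11 -0.001 0 0; 1 0 0.6 11 -0.001 0 0; 1 0 0.6 11 -0.001 0 0; 0 0 0 0 0 0 0; 0 0 0 0 0 0 0; 0 0 0 0 0 0 0",
  "newtons": 40
}}

```text
time_s: 5.05
position: [0.5802, -0.0432, 0.0806]
tool_rot: [[-0.163, 0.899, 0.405], [0.987, 0.15, 0.065], [-0.003, 0.41, -0.912]]
ft_force: [-0.2, -0.6, -0.8]
grip_width: 0.0516
gripper_force: 0.0
```

{"op": "servo_tool", "data": {
  "deltas": "0 0 0 0 0 0 0; 0 0 0 0 0 0 0; 0 0 0 0 0 0 0; 0 0 0 0 0 0 0"
}}

```text
time_s: 5.38
position: [0.5802, -0.0433, 0.0807]
tool_rot: [[-0.163, 0.899, 0.406], [0.987, 0.15, 0.064], [-0.003, 0.411, -0.912]]
ft_force: [1.0, 0.4, 0.4]
grip_width: 0.0005
gripper_force: 0.0
```

Run:
```python
from plan import *
st()
a=plan(deck(-35,0,160),RD,5)
# tray
h=np.radians(79.8); RT=rot(np.array([0,0,-1.]),np.array([np.cos(h),np.sin(h),0]))
T=np.array([.4666,.4255,0]); up=a[0]+[-.06,0,.08]
b=plan(up,RD,4,*a)
c=plan(T+[0,0,.29],RT,24,*b)
d=plan(T+[0,0,.05],RT,8,*c)
```

```text
{'time_s': np.float64(5.383), 'position': array([ 0.58 , -0.043,  0.081]), 'ft_force': array([0.959, 0.388, 0.371]), 'grip_width': np.float64(0.001), 'gripper_force': np.float64(0.0), 'q': array([-21.993,  24.405,  99.617,  20.742,  36.687, -46.021])}
5 x  g 0.1 -0.5 -29.0 0.001 0.001 0.0  |d| 29.0 rot 0.08 end [ 0.519 -0.053  0.212] err mm [-0.106 -0.062 -0.098] path [ 0.556 -0.047  0.133] [ 0.544 -0.049  0.159] [ 0.531 -0.051  0.186]
4 x  g 2.5 -5.4 -24.3 -0.0 -0.001 0.0  |d| 25.0 rot 0.06 end [ 0.459 -0.053  0.292] err mm [ 0.051 -0.102 -0.051] path [ 0.489 -0.053  0.252] [ 0.474 -0.053  0.272] [ 0.459 -0.053  0.292]
24 x  g 15.3 14.5 2.7 0.015 0.011 -0.05  |d| 21.3 rot 3.06 end [0.466 0.425 0.289] err mm [0.849 0.505 0.684] path [0.522 0.08  0.308] [0.537 0.207 0.309] [0.513 0.331 0.301]
8 x  g -0.2 -0.0 29.9 0.001 -0.0 -0.001  |d| 29.9 rot 0.08 end [0.467 0.426 0.05 ] err mm [ 0.022 -0.102 -0.114] path [0.466 0.425 0.2  ] [0.466 0.426 0.14 ] [0.466 0.426 0.08 ]
```

The fingers shut completely, so the grasp missed. Raise and look.

{"op": "servo_tool", "data": {
  "deltas": "0 0 0 -15 0 0 0; 0 0 0 -15 0 0 0; 0 0 0 -20 0 0 0; 1 0 0 -20 0 0 0; 1 0 0 0 0 0 0; 1 0 0 0 0 0 0; 1 0 0 0 0 0 0; 1 0 0 0 0 0 0"
}}

```text
time_s: 6.05
position: [0.5516, -0.0476, 0.1432]
tool_rot: [[-0.163, 0.9, 0.404], [0.987, 0.15, 0.065], [-0.002, 0.409, -0.913]]
ft_force: [0.3, 0.7, -0.3]
grip_width: 0.0606
gripper_force: 0.0
```

Run:
```python
from plan import *
st()
p=env.get_image("wrist"); save(p,"e.png")
W=cloud(p);hsv=cv2.cvtColor(p["img"],cv2.COLOR_RGB2HSV)
k=(hsv[...,0]>20)&(hsv[...,0]<35)&(hsv[...,1]>120)&np.isfinite(W[...,0]);P=W[k]
D=(P-DM)@J; u=C*D[:,0]+S*D[:,2]; n=-S*D[:,0]+C*D[:,2]; v=D[:,1]
for a in(u,v,n): print(np.percentile(a*1000,[1,5,25,50,75,95,99]))
t=n>np.percentile(n,60); print("top face u,v",np.percentile(u[t]*1000,[2,50,98]),np.percentile(v[t]*1000,[2,98]))
```

```text
{'time_s': np.float64(6.05), 'position': array([ 0.552, -0.048,  0.143]), 'ft_force': array([ 0.295,  0.7  , -0.289]), 'grip_width': np.float64(0.061), 'gripper_force': np.float64(0.0), 'q': array([-23.957,  16.749,  98.78 ,  18.303,  45.381, -44.097])}
[-46.306 -44.961 -40.968 -36.05  -31.225 -27.202 -25.975]
[-79.991 -69.155 -25.433  15.468  50.344  79.243  84.679]
[19.398 19.958 21.006 23.141 23.841 24.619 25.102]
top face u,v [-45.708 -35.961 -26.264] [-44.214  49.079]
```

View pics/e.png

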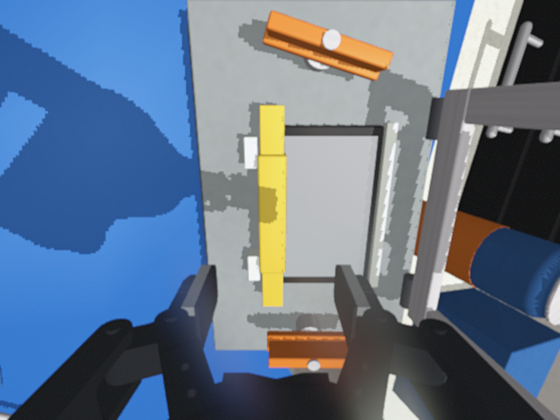

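The bar hasn't moved (u −36, top at n 24). I'll check where the fingertips really are relative to the TCP.

Run:
```python
from plan import *
o=env.observe();p=env.get_image("wrist");W=cloud(p)
T=(W-o["position"])@np.array(o["tool_rot"])*1000
print("cam in tool",(np.linalg.inv(p["world_to_cam"])[:3,3]-o["position"])@np.array(o["tool_rot"])*1000)
for nm,X in(("tcp",o["position"]),("pry",deck(-35,0,24))): print(nm,proj(p,X))
for c0,c1 in((150,240),(320,400)):
    t=T[255:420,c0:c1].reshape(-1,3);t=t[np.isfinite(t[:,0])&(t[:,2]<25)]
    print(len(t),np.percentile(t,[1,10,50,90,99],axis=0))
print(o["grip_width"]); st()
s=env.get_image("scene"); print(proj(s,o["position"])); u,v=proj(s,o["position"]); u,v=int(u),int(v)
cv2.imwrite("pics/f.png",cv2.resize(s["img"][v-60:v+60,u-70:u+70,::-1],None,fx=5,fy=5,interpolation=cv2.INTER_CUBIC))
```

```text
cam in tool [  85.432   -0.686 -166.382]
tcp [276.17  255.055]
pry [273.125 220.015]
8567 [[  -8.018  -46.67  -117.215]
 [   4.85   -40.262 -112.767]
 [  13.221  -29.774  -98.537]
 [  18.293  -14.602  -50.658]
 [  20.294  -10.732  -34.996]]
8066 [[  -8.118   11.347 -117.322]
 [   4.56    15.069 -112.959]
 [  14.019   29.277  -98.184]
 [  18.329   39.067  -49.713]
 [  20.407   45.767  -34.737]]
0.06758212044138347
{'time_s': np.float64(6.15), 'position': array([ 0.552, -0.048,  0.143]), 'ft_force': array([-0.183, -0.068, -0.262]), 'grip_width': np.float64(0.075), 'gripper_force': np.float64(0.0), 'q': array([-23.953,  16.747,  98.762,  18.304,  45.396, -44.092])}
[273.554 200.404]
```

View pics/f.png

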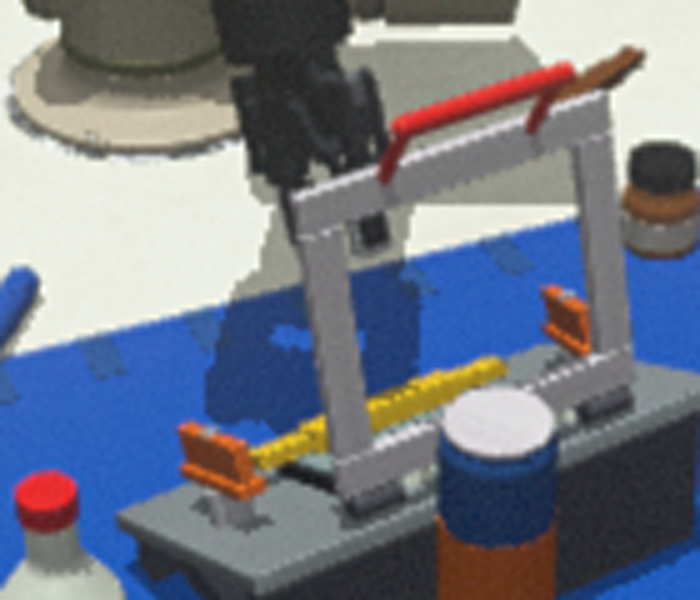

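Run:
```python
from plan import *
print(env.grasp_offset)
o=env.observe();p=env.get_image("wrist");W=cloud(p)
T=(W-o["position"])@np.array(o["tool_rot"])*1000
m=np.isfinite(T[...,0])&(abs(T[...,1])<70)&(abs(T[...,0])<14)&(T[...,2]<15)
z=T[...,2][m]; print(np.histogram(z,bins=np.arange(-130,20,10)))
k=m&(T[...,2]>np.percentile(z,97)); print(T[k][::40], np.argwhere(k)[::40])
```

```text
0.0187
(array([   0, 1547, 8339, 6980, 6633, 1462, 1638, 1418, 1082,  256,    0,
          0,    0,    0]), array([-130, -120, -110, -100,  -90,  -80,  -70,  -60,  -50,  -40,  -30,
        -20,  -10,    0,   10]))
[[ 11.944 -47.471 -39.438]
 [ 11.424 -44.211 -39.471]
 [ 11.809 -41.856 -41.043]
 [  8.926 -41.282 -37.074]
 [  7.706  40.183 -36.083]
 [  8.701  39.9   -38.665]
 [  5.519 -41.355 -34.177]
 [  9.202 -40.665 -41.154]
 [  9.238  39.848 -42.22 ]
 [  5.649  40.306 -38.175]
 [  7.94  -51.781 -43.422]
 [  2.217  40.357 -35.401]
 [  7.871  50.662 -45.152]
 [  2.257 -41.164 -37.986]
 [  3.627  39.977 -41.918]
 [ -1.763  39.97  -36.346]
 [  1.356 -40.815 -43.327]
 [  1.277 -41.154 -45.593]
 [ -6.251  40.296 -36.606]
 [ -3.984 -41.149 -42.094]
 [ -8.617 -41.112 -38.109]
 [ -8.027 -41.043 -42.05 ]
 [ -9.483  40.025 -46.244]] [[271 176]
 [272 183]
 [273 187]
 [274 191]
 [275 359]
 [276 360]
 [277 193]
 [278 190]
 [279 362]
 [281 360]
 [283 165]
 [284 358]
 [285 387]
 [287 192]
 [289 361]
 [292 357]
 [295 190]
 [298 188]
 [300 357]
 [303 191]
 [306 194]
 [310 192]
 [318 361]]
```

The open fingertips are really at tool z ≈ −34 mm, so the shut tips are about −21, roughly 20 mm behind the reported TCP. That explains the miss. I'll target the TCP 20 mm deeper and watch the force.

Run:
```python
from plan import *
st(); plan(deck(-35.5,0,-8),RD,6)
```

```text
{'time_s': np.float64(6.25), 'position': array([ 0.552, -0.048,  0.144]), 'ft_force': array([-0.509, -0.171,  0.376]), 'grip_width': np.float64(0.085), 'gripper_force': np.float64(0.0), 'q': array([-23.954,  16.723,  98.751,  18.298,  45.404, -44.092])}
6 x  g 0.1 -0.5 15.4 0.001 0.0 0.0  |d| 15.4 rot 0.06 end [ 0.586 -0.042  0.058] err mm [ 0.108 -0.233  0.255] path [ 0.563 -0.046  0.115] [ 0.575 -0.044  0.087] [ 0.58  -0.043  0.072]
```

{"op": "servo_tool", "data": {
  "deltas": "1 0 -0.5 15.4 0.001 0 0; 1 0 -0.5 15.4 0.001 0 0; 1 0 -0.5 15.4 0.001 0 0; 1 0 -0.5 15.4 0.001 0 0; 1 0 -0.5 15.4 0.001 0 0; 1 0 -0.5 12 0 0 0; 1 0 0 0 0 0 0"
}}

```text
time_s: 6.83
position: [0.5846, -0.0421, 0.0594]
tool_rot: [[-0.163, 0.903, 0.398], [0.987, 0.15, 0.065], [-0.001, 0.403, -0.915]]
ft_force: [-0.8, -0.5, 0.3]
grip_width: 0.0855
gripper_force: 0.0
```

{"op": "servo_tool", "data": {
  "deltas": "0 0 0 0 0 0 0; 0 0 0 0 0 0 0; 0 0 0 0 0 0 0; 0 0 0 0 0 0 0; 0 0 0 0 0 0 0; 0 0 0 0 0 0 0"
}}

```text
time_s: 7.33
position: [0.585, -0.0426, 0.0625]
tool_rot: [[-0.163, 0.901, 0.402], [0.987, 0.15, 0.063], [-0.003, 0.407, -0.914]]
ft_force: [-2.7, 0.1, 4.6]
grip_width: 0.02
gripper_force: 38.9
```

Run:
```python
from plan import *
st(); o=env.observe(); D=J.T@(o["position"]-DM)*1000; print("u",C*D[0]+S*D[2],"n",-S*D[0]+C*D[2])
```

```text
{'time_s': np.float64(7.333), 'position': array([ 0.585, -0.043,  0.063]), 'ft_force': array([-2.712,  0.122,  4.64 ]), 'grip_width': np.float64(0.02), 'gripper_force': np.float64(38.89), 'q': array([-21.605,  26.489,  99.871,  21.386,  34.564, -46.689])}
u -34.98489706661199 n -3.55311448505482
```

Gripped (20 mm wide, 39 N). Lift and plan the carry.

{"op": "servo_tool", "data": {
  "deltas": "0 0 0 -15 0 0 0; 0 0 0 -30 0 0 0; 0 0 0 -30 0 0 0; 0 0 0 -30 0 0 0; 0 0 0 -30 0 0 0; 0 0 0 -30 0 0 0; 0 0 -10 -20 0 0 0; 0 0 0 0 0 0 0"
}}

```text
time_s: 8.0
position: [0.501, -0.0562, 0.2303]
tool_rot: [[-0.163, 0.9, 0.405], [0.987, 0.151, 0.061], [-0.006, 0.41, -0.912]]
ft_force: [0.8, -0.2, -0.5]
grip_width: 0.0197
gripper_force: 39.5
```

```bash
cat > tr.py <<'E'
from plan import *
h=np.radians(79.8); RT=rot(np.array([0,0,-1.]),np.array([np.cos(h),np.sin(h),0]))
T=np.array([.4666,.4255,0])
E
python3 - <<'E'
from tr import *
st(); R=np.array(env.observe()["tool_rot"])
a=plan(np.array([.45,-.05,.29]),R,4)
c=plan(T+[0,0,.24],RT,24,*a)
E
```

```text
{'time_s': np.float64(8.0), 'position': array([ 0.501, -0.056,  0.23 ]), 'ft_force': array([ 0.805, -0.189, -0.489]), 'grip_width': np.float64(0.02), 'gripper_force': np.float64(39.529), 'q': array([-28.107,   5.974,  96.633,  16.649,  58.666, -43.9  ])}
4 x  g 3.5 -5.1 -18.7 0.0 0.0 0.0  |d| 19.7 rot 0.0 end [ 0.45 -0.05  0.29] err mm [-0.052  0.049 -0.031] path [ 0.476 -0.053  0.26 ] [ 0.463 -0.052  0.275] [ 0.45 -0.05  0.29]
24 x  g 15.1 14.3 4.6 0.015 0.011 -0.05  |d| 21.3 rot 3.06 end [0.466 0.425 0.241] err mm [ 0.283  0.707 -0.643] path [0.517 0.082 0.293] [0.534 0.208 0.282] [0.513 0.332 0.262]
```

{"op": "servo_tool", "data": {
  "deltas": "0 3.5 -5 -18.7 0 0 0; 0 3.5 -5 -18.7 0 0 0; 0 3.5 -5 -18.7 0 0 0; 0 3.5 -5 -18.7 0 0 0; 0 15 14.3 4.6 0.015 0.011 -0.05; 0 15 14.3 4.6 0.015 0.011 -0.05; 0 15 14.3 4.6 0.015 0.011 -0.05; 0 15 14.3 4.6 0.015 0.011 -0.05"
}}

```text
time_s: 8.67
position: [0.4961, 0.0235, 0.2902]
tool_rot: [[-0.359, 0.871, 0.334], [0.933, 0.349, 0.091], [-0.037, 0.345, -0.938]]
ft_force: [0.4, 0.3, -1.0]
grip_width: 0.02
gripper_force: 39.5
```

{"op": "servo_tool", "data": {
  "deltas": "0 15 14.3 4.6 0.015 0.011 -0.05; 0 15 14.3 4.6 0.015 0.011 -0.05; 0 15 14.3 4.6 0.015 0.011 -0.05; 0 15 14.3 4.6 0.015 0.011 -0.05; 0 15 14.3 4.6 0.015 0.011 -0.05; 0 15 14.3 4.6 0.015 0.011 -0.05; 0 15 14.3 4.6 0.015 0.011 -0.05; 0 15 14.3 4.6 0.015 0.011 -0.05"
}}

```text
time_s: 9.33
position: [0.5362, 0.1874, 0.2808]
tool_rot: [[-0.7, 0.688, 0.191], [0.711, 0.696, 0.101], [-0.063, 0.207, -0.976]]
ft_force: [-0.4, -0.5, -0.6]
grip_width: 0.0206
gripper_force: 39.5
```

{"op": "servo_tool", "data": {
  "deltas": "0 15 14.3 4.6 0.015 0.011 -0.05; 0 15 14.3 4.6 0.015 0.011 -0.05; 0 15 14.3 4.6 0.015 0.011 -0.05; 0 15 14.3 4.6 0.015 0.011 -0.05; 0 15 14.3 4.6 0.015 0.011 -0.05; 0 15 14.3 4.6 0.015 0.011 -0.05; 0 15 14.3 4.6 0.015 0.011 -0.05; 0 15 14.3 4.6 0.015 0.011 -0.05"
}}

```text
time_s: 10.0
position: [0.5076, 0.3516, 0.2543]
tool_rot: [[-0.926, 0.373, 0.054], [0.375, 0.926, 0.05], [-0.031, 0.067, -0.997]]
ft_force: [-0.1, 0.6, 0.2]
grip_width: 0.0201
gripper_force: 39.5
```

{"op": "servo_tool", "data": {
  "deltas": "0 15 14.3 4.6 0.015 0.011 -0.05; 0 15 14.3 4.6 0.015 0.011 -0.05; 0 15 14.3 4.6 0.015 0.011 -0.05; 0 15 14.3 4.6 0.015 0.011 -0.05; 0 0 0 0 0 0 0"
}}

```text
time_s: 10.42
position: [0.4668, 0.4266, 0.2363]
tool_rot: [[-0.984, 0.179, -0.007], [0.179, 0.984, 0.005], [0.008, 0.004, -1.0]]
ft_force: [0.2, 0.1, -0.0]
grip_width: 0.0203
gripper_force: 39.5
```

Run:
```python
from tr import *
st()
a=plan(T+[0,0,.04],RT,7);plan(T+[0,0,-.004],RT,4,*a)
```

```text
{'time_s': np.float64(10.417), 'position': array([0.467, 0.427, 0.236]), 'ft_force': array([ 0.249,  0.121, -0.048]), 'grip_width': np.float64(0.02), 'gripper_force': np.float64(39.521), 'q': array([ 31.512,  29.556,  56.614,   0.456,  94.019, -48.14 ])}
7 x  g -0.1 -0.2 28.0 0.001 -0.001 -0.0  |d| 28.0 rot 0.08 end [0.466 0.425 0.04 ] err mm [ 0.302  0.085 -0.28 ] path [0.467 0.426 0.18 ] [0.466 0.426 0.124] [0.466 0.426 0.068]
4 x  g -0.1 0.1 11.1 -0.001 -0.0 -0.001  |d| 11.1 rot 0.08 end [ 0.467  0.426 -0.004] err mm [-0.116 -0.166  0.121] path [0.467 0.426 0.018] [0.467 0.426 0.007] [ 0.467  0.426 -0.004]
```

{"op": "servo_tool", "data": {
  "deltas": "0 0 0 28 0 0 0; 0 0 0 28 0 0 0; 0 0 0 28 0 0 0; 0 0 0 28 0 0 0; 0 0 0 28 0 0 0; 0 0 0 28 0 0 0; 0 0 0 26 0 0 0; 0 0 0 0 0 0 0"
}}

```text
time_s: 11.08
position: [0.4659, 0.423, 0.0391]
tool_rot: [[-0.983, 0.186, -0.011], [0.186, 0.983, 0.001], [0.011, -0.001, -1.0]]
ft_force: [-0.6, -0.5, -1.0]
grip_width: 0.0201
gripper_force: 39.5
```

{"op": "servo_tool", "data": {
  "deltas": "0 0 0 11 0 0 0; 0 0 0 11 0 0 0; 0 0 0 11 0 0 0; 0 0 0 9 0 0 0; 0 0 0 0 0 0 0; 0 0 0 0 0 0 0"
}}

```text
time_s: 11.58
position: [0.4682, 0.4251, 0.0029]
tool_rot: [[-0.983, 0.185, -0.003], [0.185, 0.983, 0.006], [0.004, 0.006, -1.0]]
ft_force: [0.6, 0.9, -0.0]
grip_width: 0.0202
gripper_force: 39.5
```

{"op": "servo_tool", "data": {
  "deltas": "0 0 0 5 0 0 0; 0 0 0 0 0 0 0; 0 0 0 3 0 0 0; 0 0 0 0 0 0 0"
}}

```text
time_s: 11.92
position: [0.4681, 0.4251, -0.0052]
tool_rot: [[-0.983, 0.185, -0.003], [0.185, 0.983, 0.006], [0.004, 0.006, -1.0]]
ft_force: [-0.5, 0.1, -1.2]
grip_width: 0.0204
gripper_force: 39.5
```

{"op": "servo_tool", "data": {
  "deltas": "0 0 0 1.5 0 0 0; 0 0 0 0 0 0 0; 0.5 0 0 0 0 0 0; 0.5 0 0 0 0 0 0; 0.5 0 0 0 0 0 0; 0.5 0 0 -10 0 0 0; 0.5 0 0 -30 0 0 0; 0.5 0 0 -40 0 0 0"
}}

```text
time_s: 12.58
position: [0.4671, 0.4237, 0.0726]
tool_rot: [[-0.983, 0.185, -0.008], [0.185, 0.983, 0.003], [0.008, 0.002, -1.0]]
ft_force: [1.0, 0.1, -0.6]
grip_width: 0.0426
gripper_force: 0.0
```

{"op": "servo_tool", "data": {
  "deltas": "0.5 0 0 -40 0 0 0; 0.5 0 0 -40 0 0 0; 0.5 0 0 -40 0 0 0; 0.5 0 0 -40 0 0 0; 0.5 0 0 -40 0 0 0; 0.5 0 0 -40 0 0 0; 0.5 0 0 -20 0 0 0; 0.5 0 0 0 0 0 0"
}}

```text
time_s: 13.25
position: [0.4695, 0.4232, 0.3402]
tool_rot: [[-0.983, 0.185, 0.006], [0.185, 0.983, 0.012], [-0.004, 0.013, -1.0]]
ft_force: [0.4, -0.2, 0.5]
grip_width: 0.0428
gripper_force: 0.0
```

Run:
```python
from tr import *
st()
p=env.get_image("wrist");W=cloud(p);hsv=cv2.cvtColor(p["img"],cv2.COLOR_RGB2HSV)
k=(hsv[...,0]>20)&(hsv[...,0]<35)&(hsv[...,1]>120)&np.isfinite(W[...,0]);P=W[k];P=P[np.linalg.norm(P[:,:2]-T[:2],axis=1)<.2]
print(len(P),"pry c",P.mean(0),"z",np.percentile(P[:,2],[2,50,98]),cv2.minAreaRect((P[:,:2]*1000).astype(np.float32)))
# handle
p=env.get_image("top");W=cloud(p);hsv=cv2.cvtColor(p["img"],cv2.COLOR_RGB2HSV);H=hsv[...,0]
k=((H<5)|(H>174))&(hsv[...,1]>150)&(W[...,2]>.32);k[:80]=0;k[112:]=0;k[:,:255]=0;k[:,315:]=0;P=W[k];print(len(P));
if len(P): print("bar",P.mean(0),np.percentile(P,[1,99],axis=0))
```

```text
{'time_s': np.float64(13.25), 'position': array([0.47 , 0.423, 0.34 ]), 'ft_force': array([ 0.375, -0.163,  0.466]), 'grip_width': np.float64(0.043), 'gripper_force': np.float64(0.0), 'q': array([ 31.137,  28.011,  42.873,   0.422, 108.445, -48.072])}
1183 pry c [0.461 0.426 0.031] z [0.015 0.019 0.415] ((461.9597473144531, 402.1582336425781), (68.27246856689453, 166.70008850097656), 78.50499725341797)
234
bar [ 0.679 -0.034  0.342] [[ 0.668 -0.075  0.321]
 [ 0.69   0.021  0.347]]
```

The pry lies in the tray (top at 19 mm, so underside on the floor). The handle hasn't moved. Plan the handle approach.

```bash
cat > hd.py <<'E'
from tr import *
Hg=np.array([C*.09-S*.015,0,S*.09+C*.015]) # hinge rel deck_mid, jig axes
def bar(th):
    f=205*np.array([-np.cos(th),0,np.sin(th)])+35*np.array([np.sin(th),0,np.cos(th)]) # u,v,n
    return deck(90+f[0],0,15+f[2])
def tcp(th,off=.033): return bar(th)+RD[:,2]*off
E
python3 - <<'E'
from hd import *
for t in(1.6,1.65,1.7,1.75,1.8): print(t,bar(t))
a=plan(tcp(1.7)-RD[:,2]*.11,RD,24);b=plan(tcp(1.7),RD,6,*a)
E
```

```text
1.6 [ 0.645 -0.032  0.333]
1.65 [ 0.655 -0.03   0.335]
1.7 [ 0.665 -0.029  0.337]
1.75 [ 0.676 -0.027  0.338]
1.8 [ 0.686 -0.025  0.338]
24 x  g -19.6 -8.8 -4.1 -0.015 -0.011 0.05  |d| 21.9 rot 3.06 end [ 0.635 -0.033  0.407] err mm [-0.4   -0.575 -0.371] path [0.576 0.319 0.363] [0.633 0.203 0.385] [0.651 0.075 0.402]
6 x  g -0.0 -0.1 18.4 0.0 0.0 0.0  |d| 18.4 rot 0.0 end [ 0.679 -0.026  0.306] err mm [-0.074 -0.293  0.23 ] path [ 0.65  -0.031  0.374] [ 0.664 -0.029  0.34 ] [ 0.671 -0.027  0.323]
```

{"op": "servo_tool", "data": {
  "deltas": "0.5 -19.6 -8.8 -4.1 -0.015 -0.011 0.05; 0.5 -19.6 -8.8 -4.1 -0.015 -0.011 0.05; 0.5 -19.6 -8.8 -4.1 -0.015 -0.011 0.05; 0.5 -19.6 -8.8 -4.1 -0.015 -0.011 0.05; 0.5 -19.6 -8.8 -4.1 -0.015 -0.011 0.05; 0.5 -19.6 -8.8 -4.1 -0.015 -0.011 0.05; 0.5 -19.6 -8.8 -4.1 -0.015 -0.011 0.05; 0.5 -19.6 -8.8 -4.1 -0.015 -0.011 0.05"
}}

```text
time_s: 14.02
position: [0.5888, 0.3, 0.3643]
tool_rot: [[-0.828, 0.548, 0.12], [0.559, 0.825, 0.083], [-0.054, 0.136, -0.989]]
ft_force: [0.5, 0.5, 0.0]
grip_width: 0.0426
gripper_force: 0.0
```

{"op": "servo_tool", "data": {
  "deltas": "0.5 -19.6 -8.8 -4.1 -0.015 -0.011 0.05; 0.5 -19.6 -8.8 -4.1 -0.015 -0.011 0.05; 0.5 -19.6 -8.8 -4.1 -0.015 -0.011 0.05; 0.5 -19.6 -8.8 -4.1 -0.015 -0.011 0.05; 0.5 -19.6 -8.8 -4.1 -0.015 -0.011 0.05; 0.5 -19.6 -8.8 -4.1 -0.015 -0.011 0.05; 0.5 -19.6 -8.8 -4.1 -0.015 -0.011 0.05; 0.5 -19.6 -8.8 -4.1 -0.015 -0.011 0.05"
}}

```text
time_s: 14.68
position: [0.6469, 0.1387, 0.3919]
tool_rot: [[-0.536, 0.802, 0.263], [0.842, 0.529, 0.104], [-0.056, 0.277, -0.959]]
ft_force: [-0.6, -0.1, -0.4]
grip_width: 0.0428
gripper_force: 0.0
```

{"op": "servo_tool", "data": {
  "deltas": "0.5 -19.6 -8.8 -4.1 -0.015 -0.011 0.05; 0.5 -19.6 -8.8 -4.1 -0.015 -0.011 0.05; 0.5 -19.6 -8.8 -4.1 -0.015 -0.011 0.05; 0.5 -19.6 -8.8 -4.1 -0.015 -0.011 0.05; 0.5 -19.6 -8.8 -4.1 -0.015 -0.011 0.05; 0.5 -19.6 -8.8 -4.1 -0.015 -0.011 0.05; 0.5 -19.6 -8.8 -4.1 -0.015 -0.011 0.05; 0.5 -19.6 -8.8 -4.1 -0.015 -0.011 0.05"
}}

```text
time_s: 15.35
position: [0.6346, -0.034, 0.405]
tool_rot: [[-0.16, 0.903, 0.399], [0.987, 0.147, 0.064], [-0.001, 0.404, -0.915]]
ft_force: [-0.4, -0.1, -0.7]
grip_width: 0.0426
gripper_force: 0.0
```

{"op": "servo_tool", "data": {
  "deltas": "0.5 0 0 0 0 0 0; 0.5 0 0 0 0 0 0"
}}

```text
time_s: 15.52
position: [0.6347, -0.0336, 0.4055]
tool_rot: [[-0.162, 0.903, 0.398], [0.987, 0.149, 0.064], [-0.001, 0.404, -0.915]]
ft_force: [0.9, 1.2, 0.1]
grip_width: 0.0426
gripper_force: 0.0
```

Run:
```python
from hd import *
st()
p=env.get_image("wrist");W=cloud(p);hsv=cv2.cvtColor(p["img"],cv2.COLOR_RGB2HSV);H=hsv[...,0]
k=((H<5)|(H>174))&(hsv[...,1]>150)&(W[...,2]>.325);P=W[k];print(len(P),np.percentile(P,[1,50,99],axis=0))
plan(tcp(1.755),RD,6)
save(p,"g.png")
```

```text
{'time_s': np.float64(15.517), 'position': array([ 0.635, -0.034,  0.406]), 'ft_force': array([0.92 , 1.16 , 0.075]), 'grip_width': np.float64(0.043), 'gripper_force': np.float64(0.0), 'q': array([-18.584,  15.821,  55.245,  10.832,  87.65 , -26.336])}
1526 [[ 0.662 -0.073  0.326]
 [ 0.676 -0.017  0.342]
 [ 0.688  0.026  0.344]]
6 x  g -0.1 1.8 18.7 -0.001 0.0 0.0  |d| 18.8 rot 0.06 end [ 0.69  -0.025  0.308] err mm [ 0.111 -0.094  0.037] path [ 0.653 -0.03   0.373] [ 0.671 -0.027  0.34 ] [ 0.681 -0.026  0.324]
```

View pics/g.png

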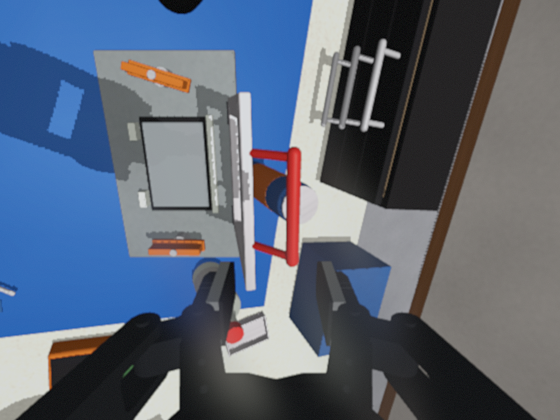

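The wrist view shows the red bar at column 293 and the fingers' midpoint at about 277; the plan's 11 mm shift corrects that. Descend and grip lightly.

{"op": "servo_tool", "data": {
  "deltas": "0.5 0 1.8 18.7 -0.001 0 0; 0.5 0 1.8 18.7 -0.001 0 0; 0.5 0 1.8 18.7 -0.001 0 0; 0.5 0 1.8 18.7 -0.001 0 0; 0.5 0 1.8 18.7 -0.001 0 0; 0.5 0 1.8 18.7 -0.001 0 0; 0.5 0 0 0 0 0 0"
}}

```text
time_s: 16.15
position: [0.6901, -0.0225, 0.3036]
tool_rot: [[-0.166, 0.902, 0.399], [0.986, 0.151, 0.068], [0.001, 0.405, -0.915]]
ft_force: [0.8, 0.0, -1.0]
grip_width: 0.0426
gripper_force: 0.0
```

{"op": "servo_tool", "data": {
  "deltas": "0 0 0 0 0 0 0; 0 0 0 0 0 0 0; 0 0 0 0 0 0 0; 0 0 0 0 0 0 0",
  "newtons": 25
}}

```text
time_s: 16.48
position: [0.6902, -0.0239, 0.3106]
tool_rot: [[-0.164, 0.898, 0.409], [0.987, 0.15, 0.065], [-0.003, 0.414, -0.91]]
ft_force: [0.4, 1.7, 3.2]
grip_width: 0.0107
gripper_force: 25.3
```

```bash
cat > arc.py <<'E'
from hd import *
# arc in tool axes, orientation kept; rows from th0 to th1
def arc(th0,th1,n):
    R=np.array(env.observe()["tool_rot"]); o=env.observe()["position"]
    ths=np.linspace(th0,th1,n+1); print("offset now mm (tool)",R.T@(o-bar(th0))*1000)
    for a,b in zip(ths[:-1],ths[1:]): print(round(b,2),(R.T@(bar(b)-bar(a))*1000).round(1))
E
python3 -c "
from arc import *
st(); arc(1.755,0,32)"
```

```text
{'time_s': np.float64(16.483), 'position': array([ 0.69 , -0.024,  0.311]), 'ft_force': array([0.429, 1.737, 3.229]), 'grip_width': np.float64(0.011), 'gripper_force': np.float64(25.336), 'q': array([-15.944,  22.313,  60.76 ,  10.422,  74.777, -26.168])}
offset now mm (tool) [ 0.759  1.384 30.532]
1.7 [  0.  -10.8  -3.7]
1.65 [  0.  -11.   -3.1]
1.59 [  0.  -11.1  -2.5]
1.54 [  0.  -11.2  -1.9]
1.48 [  0.  -11.3  -1.3]
1.43 [  0.  -11.4  -0.7]
1.37 [  0.  -11.4  -0.1]
1.32 [  0.  -11.4   0.6]
1.26 [  0.  -11.3   1.2]
1.21 [  0.  -11.3   1.8]
1.15 [  0.  -11.1   2.4]
1.1 [  0. -11.   3.]
1.04 [  0.  -10.8   3.6]
0.99 [  0.  -10.6   4.2]
0.93 [  0.  -10.3   4.8]
0.88 [  0.  -10.1   5.4]
0.82 [ 0.  -9.8  5.9]
0.77 [ 0.  -9.4  6.4]
0.71 [ 0.  -9.1  6.9]
0.66 [ 0.  -8.7  7.4]
0.6 [ 0.  -8.2  7.9]
0.55 [ 0.  -7.8  8.3]
0.49 [ 0.  -7.3  8.7]
0.44 [ 0.  -6.8  9.1]
0.38 [ 0.  -6.3  9.5]
0.33 [ 0.  -5.8  9.8]
0.27 [ 0.  -5.2 10.1]
0.22 [ 0.  -4.7 10.4]
0.16 [ 0.  -4.1 10.6]
0.11 [ 0.  -3.5 10.8]
0.05 [ 0.  -2.9 11. ]
0.0 [ 0.  -2.3 11.2]
```

{"op": "servo_tool", "data": {
  "deltas": "0 0 -10.8 -3.7 0 0 0; 0 0 -11 -3.1 0 0 0; 0 0 -11.1 -2.5 0 0 0; 0 0 -11.2 -1.9 0 0 0; 0 0 -11.3 -1.3 0 0 0; 0 0 -11.4 -0.7 0 0 0; 0 0 -11.4 -0.1 0 0 0; 0 0 -11.4 0.6 0 0 0"
}}

```text
time_s: 17.15
position: [0.6043, -0.0383, 0.2853]
tool_rot: [[-0.163, 0.898, 0.41], [0.987, 0.15, 0.064], [-0.004, 0.415, -0.91]]
ft_force: [2.8, 2.4, -0.7]
grip_width: 0.0107
gripper_force: 25.5
```

```bash
python3 -c "
from hd import *
st(); o=env.observe(); R=np.array(o['tool_rot']); print(R.T@(o['position']-bar(1.32))*1000, R, RD)"
```

```text
{'time_s': np.float64(17.15), 'position': array([ 0.604, -0.038,  0.285]), 'ft_force': array([ 2.82 ,  2.382, -0.735]), 'grip_width': np.float64(0.011), 'gripper_force': np.float64(25.484), 'q': array([-20.399,  13.921,  77.196,  12.684,  67.719, -32.465])}
[ 0.554  0.372 30.372] [[-0.163  0.898  0.41 ]
 [ 0.987  0.15   0.064]
 [-0.004  0.415 -0.91 ]] [[-0.163  0.901  0.401]
 [ 0.987  0.149  0.066]
 [ 0.     0.407 -0.914]]
```

Tracking the arc to within 1 mm at low force.

{"op": "servo_tool", "data": {
  "deltas": "0 0 -11.3 1.2 0 0 0; 0 0 -11.3 1.8 0 0 0; 0 0 -11.1 2.4 0 0 0; 0 0 -11 3 0 0 0; 0 0 -10.8 3.6 0 0 0; 0 0 -10.6 4.2 0 0 0; 0 0 -10.3 4.8 0 0 0; 0 0 -10.1 5.4 0 0 0"
}}

```text
time_s: 17.82
position: [0.5372, -0.0497, 0.225]
tool_rot: [[-0.163, 0.898, 0.409], [0.987, 0.15, 0.064], [-0.004, 0.414, -0.91]]
ft_force: [2.4, 1.9, 0.8]
grip_width: 0.0107
gripper_force: 26.2
```

{"op": "servo_tool", "data": {
  "deltas": "0 0 -9.8 5.9 0 0 0; 0 0 -9.4 6.4 0 0 0; 0 0 -9.1 6.9 0 0 0; 0 0 -8.7 7.4 0 0 0; 0 0 -8.2 7.9 0 0 0; 0 0 -7.8 8.3 0 0 0; 0 0 -7.3 8.7 0 0 0; 0 0 -6.8 9.1 0 0 0"
}}

```text
time_s: 18.48
position: [0.5017, -0.0558, 0.1417]
tool_rot: [[-0.163, 0.898, 0.408], [0.987, 0.15, 0.064], [-0.003, 0.413, -0.911]]
ft_force: [3.0, 3.3, 1.0]
grip_width: 0.0107
gripper_force: 26.9
```

{"op": "servo_tool", "data": {
  "deltas": "0 0 -6.3 9.5 0 0 0; 0 0 -5.8 9.8 0 0 0; 0 0 -5.2 10.1 0 0 0; 0 0 -4.7 10.4 0 0 0; 0 0 -4.1 10.6 0 0 0; 0 0 0 0 0 0 0"
}}

```text
time_s: 18.98
position: [0.4984, -0.0563, 0.0836]
tool_rot: [[-0.163, 0.9, 0.405], [0.987, 0.149, 0.065], [-0.002, 0.41, -0.912]]
ft_force: [0.9, 1.4, -2.2]
grip_width: 0.011
gripper_force: 27.3
```

```bash
python3 -c "
from arc import *
st(); arc(.16,0,5)"
```

```text
{'time_s': np.float64(18.983), 'position': array([ 0.498, -0.056,  0.084]), 'ft_force': array([ 0.919,  1.442, -2.154]), 'grip_width': np.float64(0.011), 'gripper_force': np.float64(27.278), 'q': array([-28.479,  17.928, 111.021,  26.409,  34.311, -57.654])}
offset now mm (tool) [ 0.007  0.166 30.833]
0.13 [ 0.  -2.1  6.3]
0.1 [ 0.  -1.9  6.4]
0.06 [ 0.  -1.7  6.4]
0.03 [ 0.  -1.5  6.5]
0.0 [ 0.  -1.3  6.5]
```

{"op": "servo_tool", "data": {
  "deltas": "0 0 -2.1 6.3 0 0 0; 0 0 -1.9 6.4 0 0 0; 0 0 -1.7 6.4 0 0 0; 0 0 -1.5 6.5 0 0 0; 0 0 -1.3 6.5 0 0 0; 0 0 0 3 0 0 0; 0 0 0 0 0 0 0; 0 0 0 0 0 0 0"
}}

```text
time_s: 19.65
position: [0.5043, -0.0553, 0.0484]
tool_rot: [[-0.164, 0.9, 0.404], [0.986, 0.15, 0.065], [-0.002, 0.409, -0.912]]
ft_force: [-6.4, -2.3, -4.8]
grip_width: 0.0107
gripper_force: 28.0
```

```bash
python3 -c "
from arc import *
st(); arc(0.0,-.02,1);arc(0.04,-.02,1)"
```

```text
{'time_s': np.float64(19.65), 'position': array([ 0.504, -0.055,  0.048]), 'ft_force': array([-6.406, -2.315, -4.839]), 'grip_width': np.float64(0.011), 'gripper_force': np.float64(28.004), 'q': array([-27.892,  22.428, 112.666,  30.862,  28.759, -62.506])}
offset now mm (tool) [ 0.092 -0.506 33.247]
-0.02 [ 0.  -0.7  4.1]
offset now mm (tool) [ 0.105 -2.092 41.412]
-0.02 [ 0.  -2.3 12.3]
```

{"op": "servo_tool", "data": {
  "deltas": "0 0 -1 4 0 0 0; 0 0 0 0 0 0 0; 0.5 0 0 0 0 0 0; 0.5 0 0 0 0 0 0; 0.5 0 0 0 0 0 0; 0.5 0 0 -30 0 0 0; 0.5 0 0 -40 0 0 0; 0.5 0 0 -40 0 0 0"
}}

```text
time_s: 20.32
position: [0.4604, -0.0625, 0.1458]
tool_rot: [[-0.163, 0.9, 0.404], [0.987, 0.15, 0.065], [-0.002, 0.409, -0.912]]
ft_force: [0.2, 0.1, 0.8]
grip_width: 0.0429
gripper_force: 0.0
```

{"op": "servo_tool", "data": {
  "deltas": "0 0 0 -40 0 0 0; 0 0 0 -20 0 0 0; 0 0 0 0 0 0 0"
}}

```text
time_s: 20.57
position: [0.4375, -0.0674, 0.2042]
tool_rot: [[-0.162, 0.896, 0.413], [0.987, 0.151, 0.06], [-0.009, 0.417, -0.909]]
ft_force: [0.4, -0.2, 0.2]
grip_width: 0.0072
gripper_force: 0.0
```

```bash
cat > fr.py <<'E'
from hd import *
st()
def look(cam,fn=None):
    p=env.get_image(cam);W=cloud(p);hsv=cv2.cvtColor(p["img"],cv2.COLOR_RGB2HSV);H=hsv[...,0].astype(int)
    D=(W-DM)@J*1000;u=C*D[...,0]+S*D[...,2];n=-S*D[...,0]+C*D[...,2];v=D[...,1]
    red=((H<5)|(H>174))&(hsv[...,1]>150)&(abs(v)<60)&(u>-150)&(u<-60)
    if red.sum(): print(cam,"red u,n max",np.percentile(u[red],[2,50,98]),np.percentile(n[red],[2,50,98]))
    k=(hsv[...,1]<60)&(abs(v)<93)&(abs(v)>77)&(u>-75)&(u<70)&(n>8)&(n<50)
    if k.sum()>20:
        A=np.c_[u[k],np.ones(k.sum())];c=np.linalg.lstsq(A,n[k],rcond=None)[0];print("frame bars n at u=0",c[1],"slope",c[0],k.sum(),"angle~",-c[0])
    for s,nm in((1,"L"),(-1,"R")):
        o=(H>4)&(H<18)&(hsv[...,1]>150)&(abs(v*s-120)<48)&(abs(u)<48)&(n>38)&(n<60)
        if o.sum()<15: print(nm,"few");continue
        P=np.c_[u[o],v[o]].astype(np.float32); r=cv2.minAreaRect(P);c=P.mean(0);d=np.linalg.svd(P-c)[2][0];d*=np.sign(d[0]) or 1
        print(nm,o.sum(),"c",c,"rect",r[0],r[1],"angle",np.arctan2(-s*d[1],d[0]))
    if fn: save(p,fn)
E
python3 -c "
from fr import *
look('top');look('wrist')"
```

```text
{'time_s': np.float64(20.567), 'position': array([ 0.437, -0.067,  0.204]), 'ft_force': array([ 0.447, -0.221,  0.236]), 'grip_width': np.float64(0.007), 'gripper_force': np.float64(0.0), 'q': array([-35.423,   0.973, 107.126,  20.495,  55.305, -54.163])}
top red u,n max [-120.14  -112.819  -80.323] [24.299 53.549 60.482]
frame bars n at u=0 20.146562091956415 slope -0.0024694682941847406 637 angle~ 0.0024694682941847406
L 99 c [  2.087 118.935] rect (-0.8185501098632812, 119.5480728149414) (10.069783210754395, 77.4440689086914) angle 0.2873339
R 115 c [   1.101 -119.35 ] rect (-0.034454345703125, -119.84201049804688) (10.287915229797363, 76.19876861572266) angle -0.01616687
wrist red u,n max [-120.717 -114.55   -83.887] [23.998 54.315 56.539]
frame bars n at u=0 19.86212178459998 slope 0.002408716216399995 3700 angle~ -0.002408716216399995
L 1006 c [ -5.014 121.44 ] rect (-2.0132713317871094, 121.56877136230469) (9.569316864013672, 75.06082153320312) angle 0.289831
R 343 c [  -1.68  -117.266] rect (-1.9597625732421875, -117.32452392578125) (9.174137115478516, 73.777099609375) angle -0.0027957608
```

The frame is fully down (≈0.00 rad), left button 0.29, right ≈0. I plan to grip each fin at its pivot and twist about the deck normal. First check clearance to the cup and bottle.

Run:
```python
from hd import *
p=env.get_image("top");W=cloud(p);X,Y,Z=[W[...,i] for i in range(3)]
for nm,(x0,x1,y0,y1) in dict(cup=(.53,.75,.13,.30),ipa=(.58,.80,-.36,-.205)).items():
    k=(X>x0)&(X<x1)&(Y>y0)&(Y<y1)&(Z>.03)&(Z<.25);P=W[k]
    for a,b in((.03,.08),(.08,.11),(.11,.15),(.15,.25)):
        q=P[(P[:,2]>a)&(P[:,2]<b)]
        if len(q)>5: print(nm,a,len(q),"x",np.percentile(q[:,0],[2,98]),"y",np.percentile(q[:,1],[2,98]))
print("piv",deck(0,120,51),deck(0,-120,51))
def Rh(th,side): # tool y perpendicular to fin, side=+1 left
    # fin dir at angle th: left: u cos - v sin ; perp
    if side>0: y=DIR(np.sin(th),np.cos(th),0)   # th=0: +v ; th=90: +u
    else: y=DIR(np.sin(th),-np.cos(th),0)      # th=0: -v ; 90: +u
    return rot(-DIR(0,0,1),y)
print("now");st()
R0=Rh(.0,-1);a=plan(deck(0,-120,90),R0,16);b=plan(deck(0,-120,13),R0,5,*a)
for n in(13,80,120,200): print("axis right",n,deck(0,-120,n),"left",deck(0,120,n))
```

```text
cup 0.03 77 x [0.572 0.62 ] y [0.179 0.233]
cup 0.08 522 x [0.572 0.645] y [0.18  0.251]
cup 0.11 20 x [0.588 0.615] y [0.194 0.238]
cup 0.15 224 x [0.583 0.635] y [0.19  0.243]
ipa 0.03 121 x [0.668 0.712] y [-0.291 -0.238]
ipa 0.08 86 x [0.669 0.713] y [-0.29  -0.238]
ipa 0.11 366 x [0.671 0.73 ] y [-0.3  -0.24]
ipa 0.15 163 x [0.687 0.715] y [-0.284 -0.258]
piv [0.575 0.078 0.127] [ 0.614 -0.159  0.127]
now
{'time_s': np.float64(20.717), 'position': array([ 0.437, -0.066,  0.199]), 'ft_force': array([ 0.195, -0.733, -0.614]), 'grip_width': np.float64(-0.0), 'gripper_force': np.float64(0.0), 'q': array([-35.316,   1.438, 107.429,  20.534,  55.062, -54.194])}
16 x  g -0.8 11.5 5.8 0.0 -0.0 0.098  |d| 12.9 rot 5.61 end [ 0.598 -0.161  0.162] err mm [ 0.72  -0.216 -0.153] path [ 0.501 -0.071  0.196] [ 0.546 -0.094  0.189] [ 0.581 -0.129  0.176]
5 x  g 0.1 0.0 15.5 0.0 -0.001 0.001  |d| 15.5 rot 0.08 end [ 0.63  -0.156  0.092] err mm [-0.148 -0.18   0.019] path [ 0.611 -0.159  0.134] [ 0.617 -0.158  0.12 ] [ 0.623 -0.157  0.106]
axis right 13 [ 0.629 -0.156  0.092] left [0.59  0.081 0.092]
axis right 80 [ 0.603 -0.161  0.153] left [0.563 0.076 0.153]
axis right 120 [ 0.586 -0.163  0.19 ] left [0.547 0.073 0.19 ]
axis right 200 [ 0.554 -0.169  0.263] left [0.515 0.068 0.263]
```

{"op": "servo_tool", "data": {
  "deltas": "0.5 -0.8 11.5 5.8 0 0 0.098; 0.5 -0.8 11.5 5.8 0 0 0.098; 0.5 -0.8 11.5 5.8 0 0 0.098; 0.5 -0.8 11.5 5.8 0 0 0.098; 0.5 -0.8 11.5 5.8 0 0 0.098; 0.5 -0.8 11.5 5.8 0 0 0.098; 0.5 -0.8 11.5 5.8 0 0 0.098; 0.5 -0.8 11.5 5.8 0 0 0.098"
}}

```text
time_s: 21.38
position: [0.5363, -0.0861, 0.1893]
tool_rot: [[0.523, 0.751, 0.403], [0.801, -0.594, 0.067], [0.29, 0.288, -0.913]]
ft_force: [-0.4, -0.5, 0.8]
grip_width: 0.0427
gripper_force: 0.0
```

{"op": "servo_tool", "data": {
  "deltas": "0.5 -0.8 11.5 5.8 0 0 0.098; 0.5 -0.8 11.5 5.8 0 0 0.098; 0.5 -0.8 11.5 5.8 0 0 0.098; 0.5 -0.8 11.5 5.8 0 0 0.098; 0.5 -0.8 11.5 5.8 0 0 0.098; 0.5 -0.8 11.5 5.8 0 0 0.098; 0.5 -0.8 11.5 5.8 0 0 0.098; 0.5 -0.8 11.5 5.8 0 0 0.098"
}}

```text
time_s: 22.05
position: [0.5982, -0.1611, 0.1603]
tool_rot: [[0.901, 0.162, 0.403], [0.148, -0.987, 0.067], [0.409, -0.001, -0.913]]
ft_force: [0.2, -0.2, -0.8]
grip_width: 0.0426
gripper_force: 0.0
```

{"op": "servo_tool", "data": {
  "deltas": "0.5 0 0 0 0 0 0; 0.5 0 0 0 0 0 0"
}}

```text
time_s: 22.22
position: [0.5976, -0.1608, 0.1609]
tool_rot: [[0.899, 0.168, 0.403], [0.154, -0.986, 0.067], [0.409, 0.002, -0.913]]
ft_force: [0.0, 0.9, 0.3]
grip_width: 0.0423
gripper_force: 0.0
```

```bash
cat > bt.py <<'E'
from hd import *
def Rh(th,side): return rot(-DIR(0,0,1),DIR(np.sin(th),side*np.cos(th),0))
E
python3 -c "
from bt import *
st(); plan(deck(0,-120,12),Rh(0,-1),5)"
```

```text
{'time_s': np.float64(22.217), 'position': array([ 0.598, -0.161,  0.161]), 'ft_force': array([0.037, 0.895, 0.301]), 'grip_width': np.float64(0.042), 'gripper_force': np.float64(0.0), 'q': array([-33.519,  22.199,  86.383,  19.88 ,  54.918,  37.633])}
5 x  g 0.2 0.1 15.4 0.0 -0.0 0.001  |d| 15.4 rot 0.06 end [ 0.63  -0.156  0.091] err mm [ 0.174 -0.128 -0.079] path [ 0.61  -0.159  0.133] [ 0.617 -0.158  0.119] [ 0.623 -0.157  0.105]
```

{"op": "servo_tool", "data": {
  "deltas": "0.5 0.2 0 15.4 0 0 0; 0.5 0.2 0 15.4 0 0 0; 0.5 0.2 0 15.4 0 0 0; 0.5 0.2 0 15.4 0 0 0; 0.5 0.2 0 15.4 0 0 0; 0.5 0 0 0 0 0 0; 0 0 0 0 0 0 0; 0 0 0 0 0 0 0",
  "newtons": 40
}}

```text
time_s: 22.88
position: [0.6299, -0.1558, 0.0939]
tool_rot: [[0.898, 0.167, 0.407], [0.154, -0.986, 0.065], [0.412, 0.005, -0.911]]
ft_force: [0.5, -0.2, 0.1]
grip_width: 0.0194
gripper_force: 0.0
```

{"op": "servo_tool", "data": {
  "deltas": "0 0 0 0 0 0 0; 0 0 0 0 0 0 0; 0 0 0 0 0 0 0"
}}

```text
time_s: 23.13
position: [0.6299, -0.1556, 0.0943]
tool_rot: [[0.898, 0.166, 0.407], [0.153, -0.986, 0.065], [0.412, 0.004, -0.911]]
ft_force: [-3.8, 5.0, 6.8]
grip_width: 0.0086
gripper_force: 42.2
```

```bash
python3 -c "
from bt import *
st(); o=env.observe(); print((o['position']-deck(0,-120,12))@np.array(o['tool_rot'])*1000)"
```

```text
{'time_s': np.float64(23.133), 'position': array([ 0.63 , -0.156,  0.094]), 'ft_force': array([-3.77,  5.04,  6.78]), 'grip_width': np.float64(0.009), 'gripper_force': np.float64(42.165), 'q': array([-31.135,  29.224,  87.1  ,  21.462,  46.68 ,  36.762])}
[ 1.552 -0.531 -2.959]
```

Fin gripped (8.6 mm, 42 N). Twist it anticlockwise seen from above.

{"op": "servo_tool", "data": {
  "deltas": "0 0 0 0 0 0 -0.1; 0 0 0 0 0 0 -0.1; 0 0 0 0 0 0 -0.1; 0 0 0 0 0 0 -0.1; 0 0 0 0 0 0 -0.1; 0 0 0 0 0 0 -0.1; 0 0 0 0 0 0 -0.1; 0 0 0 0 0 0 -0.1"
}}

```text
time_s: 23.8
position: [0.629, -0.1541, 0.094]
tool_rot: [[0.502, 0.764, 0.405], [0.817, -0.573, 0.068], [0.284, 0.296, -0.912]]
ft_force: [-7.9, 11.0, 9.7]
grip_width: 0.0089
gripper_force: 42.8
```

{"op": "servo_tool", "data": {
  "deltas": "0 0 0 0 0 0 -0.1; 0 0 0 0 0 0 -0.1; 0 0 0 0 0 0 -0.1; 0 0 0 0 0 0 -0.1; 0 0 0 0 0 0 -0.1; 0 0 0 0 0 0 -0.1; 0 0 0 0 0 0 -0.1; 0 0 0 0 0 0 0"
}}

```text
time_s: 24.47
position: [0.6276, -0.1536, 0.0934]
tool_rot: [[-0.109, 0.909, 0.402], [0.994, 0.089, 0.069], [0.027, 0.407, -0.913]]
ft_force: [-15.2, 10.1, 11.4]
grip_width: 0.0089
gripper_force: 43.4
```

```bash
python3 -c "
from bt import *
st(); o=env.observe(); R=np.array(o['tool_rot']);y=J.T@R[:,1];print('angle',np.arctan2(y[0]/C,-y[1]), o['wrist_torque'])"
```

```text
{'time_s': np.float64(24.467), 'position': array([ 0.628, -0.154,  0.093]), 'ft_force': array([-15.192,  10.058,  11.404]), 'grip_width': np.float64(0.009), 'gripper_force': np.float64(43.37), 'q': array([-31.103,  29.164,  87.299,  21.438,  46.936, -49.49 ])}
angle 1.5097319782591718 [1.726 1.653 0.949]
```

{"op": "servo_tool", "data": {
  "deltas": "0 0 0 0 0 0 -0.05; 0 0 0 0 0 0 0; 0.5 0 0 0 0 0 0; 0.5 0 0 0 0 0 0; 0.5 0 0 0 0 0 0; 0.5 0 0 -30 0 0 0; 0.5 0 0 -40 0 0 0; 0.5 0 0 -40 0 0 0"
}}

```text
time_s: 25.13
position: [0.5845, -0.1634, 0.1939]
tool_rot: [[-0.147, 0.903, 0.405], [0.989, 0.132, 0.065], [0.005, 0.41, -0.912]]
ft_force: [1.1, -1.0, 0.7]
grip_width: 0.0426
gripper_force: 0.0
```

{"op": "servo_tool", "data": {
  "deltas": "0.5 0 0 -20 0 0 0; 0.5 0 0 0 0 0 0"
}}

```text
time_s: 25.3
position: [0.5776, -0.166, 0.217]
tool_rot: [[-0.146, 0.899, 0.413], [0.989, 0.133, 0.059], [-0.002, 0.417, -0.909]]
ft_force: [0.3, -0.8, 0.3]
grip_width: 0.0428
gripper_force: 0.0
```

```bash
python3 -c "
from bt import *
import fr; fr.look('top'); fr.look('wrist')
a=plan(deck(0,120,90),Rh(.28,1),18); plan(deck(0,120,10),Rh(.28,1),5,*a)"
```

```text
{'time_s': np.float64(25.3), 'position': array([ 0.578, -0.166,  0.217]), 'ft_force': array([ 0.288, -0.845,  0.308]), 'grip_width': np.float64(0.043), 'gripper_force': np.float64(0.0), 'q': array([-35.308,  17.168,  84.23 ,  19.054,  61.551, -50.329])}
top red u,n max [-119.536 -112.732  -81.729] [23.373 53.929 59.703]
frame bars n at u=0 20.29104786742831 slope 0.0008485245215495674 597 angle~ -0.0008485245215495674
L 95 c [  1.433 119.084] rect (-0.5918121337890625, 119.40447235107422) (10.144383430480957, 76.37062072753906) angle 0.2890706
R 87 c [   1.337 -107.711] rect (0.4762101173400879, -109.64510345458984) (11.515995025634766, 54.426639556884766) angle -1.5449473
wrist red u,n max [-119.667 -112.863  -82.272] [23.033 54.171 56.699]
frame bars n at u=0 19.815585173133808 slope 0.0021470812706695904 2202 angle~ -0.0021470812706695904
L few
R 780 c [  -1.064 -113.611] rect (-1.3584787845611572, -117.35751342773438) (75.11778259277344, 9.821002006530762) angle 1.5574493
18 x  g 11.8 8.1 3.0 0.0 0.0 -0.073  |d| 14.6 rot 4.18 end [0.56  0.075 0.162] err mm [-0.764  0.587  0.393] path [ 0.602 -0.097  0.211] [ 0.604 -0.025  0.201] [0.588 0.029 0.184]
5 x  g 0.2 0.1 15.9 -0.0 0.001 0.001  |d| 15.9 rot 0.08 end [0.591 0.081 0.089] err mm [-0.023  0.207  0.153] path [0.573 0.077 0.133] [0.579 0.078 0.118] [0.585 0.079 0.104]
```

Right button at about 1.55. Now the left.

{"op": "servo_tool", "data": {
  "deltas": "0.5 11.8 8.1 3 0 0 -0.073; 0.5 11.8 8.1 3 0 0 -0.073; 0.5 11.8 8.1 3 0 0 -0.073; 0.5 11.8 8.1 3 0 0 -0.073; 0.5 11.8 8.1 3 0 0 -0.073; 0.5 11.8 8.1 3 0 0 -0.073"
}}

```text
time_s: 25.9
position: [0.6045, -0.0809, 0.2077]
tool_rot: [[-0.519, 0.753, 0.404], [0.838, 0.542, 0.066], [-0.169, 0.372, -0.913]]
ft_force: [0.3, 0.3, -0.3]
grip_width: 0.0426
gripper_force: 0.0
```

{"op": "servo_tool", "data": {
  "deltas": "0.5 11.8 8.1 3 0 0 -0.073; 0.5 11.8 8.1 3 0 0 -0.073; 0.5 11.8 8.1 3 0 0 -0.073; 0.5 11.8 8.1 3 0 0 -0.073; 0.5 11.8 8.1 3 0 0 -0.073; 0.5 11.8 8.1 3 0 0 -0.073"
}}

```text
time_s: 26.4
position: [0.5975, 0.0045, 0.191]
tool_rot: [[-0.79, 0.462, 0.404], [0.529, 0.846, 0.066], [-0.311, 0.265, -0.913]]
ft_force: [0.7, -0.1, -0.1]
grip_width: 0.0427
gripper_force: 0.0
```

{"op": "servo_tool", "data": {
  "deltas": "0.5 11.8 8.1 3 0 0 -0.073; 0.5 11.8 8.1 3 0 0 -0.073; 0.5 11.8 8.1 3 0 0 -0.073; 0.5 11.8 8.1 3 0 0 -0.073; 0.5 11.8 8.1 3 0 0 -0.073; 0.5 11.8 8.1 3 0 0 -0.073; 0.5 0 0 0 0 0 0; 0.5 0 0 0 0 0 0"
}}

```text
time_s: 27.07
position: [0.5596, 0.0757, 0.1604]
tool_rot: [[-0.911, 0.088, 0.404], [0.125, 0.99, 0.065], [-0.394, 0.11, -0.912]]
ft_force: [0.0, -0.1, 0.6]
grip_width: 0.0427
gripper_force: 0.0
```

```bash
python3 -c "
from bt import *
st(); plan(deck(0,120,9),Rh(.28,1),5)"
```

```text
{'time_s': np.float64(27.067), 'position': array([0.56 , 0.076, 0.16 ]), 'ft_force': array([ 0.013, -0.072,  0.55 ]), 'grip_width': np.float64(0.043), 'gripper_force': np.float64(0.0), 'q': array([ -7.835,  16.066,  96.301,   9.781,  44.845, -97.001])}
5 x  g -0.1 -0.0 15.8 -0.0 0.001 0.001  |d| 15.8 rot 0.08 end [0.592 0.081 0.088] err mm [-0.031 -0.001 -0.263] path [0.573 0.078 0.132] [0.579 0.079 0.117] [0.585 0.08  0.103]
```

{"op": "servo_tool", "data": {
  "deltas": "0.5 0 0 15.8 0 0 0; 0.5 0 0 15.8 0 0 0; 0.5 0 0 15.8 0 0 0; 0.5 0 0 15.8 0 0 0; 0.5 0 0 15.8 0 0 0; 0.5 0 0 0 0 0 0; 0 0 0 0 0 0 0; 0 0 0 0 0 0 0",
  "newtons": 40
}}

```text
time_s: 27.73
position: [0.5923, 0.08, 0.0903]
tool_rot: [[-0.909, 0.088, 0.407], [0.125, 0.99, 0.064], [-0.397, 0.109, -0.911]]
ft_force: [-0.2, 0.3, 0.3]
grip_width: 0.0196
gripper_force: 0.0
```

{"op": "servo_tool", "data": {
  "deltas": "0 0 0 0 0 0 0; 0 0 0 0 0 0 0; 0 0 0 0 0 0 0"
}}

```text
time_s: 27.98
position: [0.5923, 0.0807, 0.0909]
tool_rot: [[-0.909, 0.087, 0.408], [0.124, 0.99, 0.065], [-0.398, 0.11, -0.911]]
ft_force: [-0.6, 5.2, 3.4]
grip_width: 0.0088
gripper_force: 42.7
```

{"op": "servo_tool", "data": {
  "deltas": "0 0 0 0 0 0 0.1; 0 0 0 0 0 0 0.1; 0 0 0 0 0 0 0.1; 0 0 0 0 0 0 0.1; 0 0 0 0 0 0 0.1; 0 0 0 0 0 0 0.1; 0 0 0 0 0 0 0.1; 0 0 0 0 0 0 0.1"
}}

```text
time_s: 28.65
position: [0.5914, 0.0793, 0.0904]
tool_rot: [[-0.568, 0.716, 0.406], [0.799, 0.598, 0.063], [-0.198, 0.36, -0.912]]
ft_force: [-6.4, -5.6, 4.9]
grip_width: 0.0089
gripper_force: 43.4
```

{"op": "servo_tool", "data": {
  "deltas": "0 0 0 0 0 0 0.1; 0 0 0 0 0 0 0.1; 0 0 0 0 0 0 0.1; 0 0 0 0 0 0 0.1; 0 0 0 0 0 0 0.1; 0 0 0 0 0 0 0; 0 0 0 0 0 0 0"
}}

```text
time_s: 29.23
position: [0.5905, 0.079, 0.0899]
tool_rot: [[-0.159, 0.901, 0.404], [0.987, 0.147, 0.063], [-0.003, 0.409, -0.913]]
ft_force: [-10.2, -8.5, 6.8]
grip_width: 0.0092
gripper_force: 43.8
```

```bash
python3 -c "
from bt import *
st(); o=env.observe(); R=np.array(o['tool_rot']);y=J.T@R[:,1];print('angle',np.arctan2(y[0]/C,y[1]), o['wrist_torque'])"
```

```text
{'time_s': np.float64(29.233), 'position': array([0.59 , 0.079, 0.09 ]), 'ft_force': array([-10.176,  -8.513,   6.792]), 'grip_width': np.float64(0.009), 'gripper_force': np.float64(43.849), 'q': array([ -6.817,  24.407,  97.348,  10.958,  35.404, -23.685])}
angle 1.573275855560673 [-1.512  1.477 -0.5  ]
```

Release, retreat, and check everything.

{"op": "servo_tool", "data": {
  "deltas": "0.5 0 0 0 0 0 0; 0.5 0 0 0 0 0 0; 0.5 0 0 0 0 0 0; 0.5 0 0 -30 0 0 0; 0.5 0 0 -40 0 0 0; 0.5 0 0 -40 0 0 0; 0.5 0 0 -40 0 0 0; 0.5 0 0 -40 0 0 0"
}}

```text
time_s: 29.9
position: [0.5136, 0.0681, 0.2648]
tool_rot: [[-0.16, 0.9, 0.406], [0.987, 0.146, 0.065], [-0.001, 0.411, -0.911]]
ft_force: [0.5, 0.0, 0.1]
grip_width: 0.0428
gripper_force: 0.0
```

{"op": "servo_tool", "data": {
  "deltas": "0.5 0 0 -40 0 0 0; 0.5 0 0 0 0 0 0; 0.5 0 0 0 0 0 0"
}}

```text
time_s: 30.15
position: [0.4986, 0.0654, 0.3017]
tool_rot: [[-0.159, 0.898, 0.411], [0.987, 0.146, 0.064], [-0.003, 0.416, -0.91]]
ft_force: [0.1, 0.2, -1.7]
grip_width: 0.0425
gripper_force: 0.0
```

```bash
python3 -c "
from bt import *
import fr; fr.look('top','z.png'); fr.look('wrist')
p=env.get_image('top');W=cloud(p);h=cv2.cvtColor(p['img'],cv2.COLOR_RGB2HSV)
k=(h[...,0]>20)&(h[...,0]<35)&(h[...,1]>120);k[:,:90]=0;k[:,165:]=0;k[:150]=0;k[250:]=0
P=W[k];print(len(P),np.percentile(P,[2,50,98],axis=0))"
```

```text
{'time_s': np.float64(30.15), 'position': array([0.499, 0.065, 0.302]), 'ft_force': array([ 0.135,  0.213, -1.745]), 'grip_width': np.float64(0.042), 'gripper_force': np.float64(0.0), 'q': array([-10.662,   1.975,  89.007,   8.734,  65.958, -21.804])}
top red u,n max [-120.295 -112.972  -81.324] [22.351 53.615 60.017]
frame bars n at u=0 20.40860036132858 slope 0.0015138197261206513 559 angle~ -0.0015138197261206513
L 110 c [  0.985 123.295] rect (0.30143213272094727, 120.36851501464844) (73.6093521118164, 10.686670303344727) angle -1.5597255
R 120 c [   0.891 -118.211] rect (-1.0111894607543945, -118.47109985351562) (71.84263610839844, 12.85338306427002) angle 1.5631018
wrist red u,n max [-118.952 -113.559  -84.011] [25.07  54.107 56.304]
frame bars n at u=0 19.58841857893083 slope 0.0028264632651694033 1725 angle~ -0.0028264632651694033
L 453 c [ -0.966 126.101] rect (-1.227518081665039, 122.61770629882812) (75.39627075195312, 9.600628852844238) angle 1.5647888
R 270 c [  -1.016 -109.812] rect (-0.8603880405426025, -117.0107421875) (76.93050384521484, 8.89748477935791) angle 1.5614276
385 [[nan nan nan]
 [nan nan nan]
 [nan nan nan]]
```

View pics/z.png

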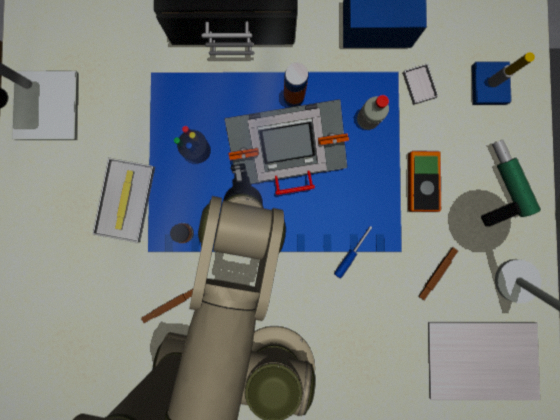

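The picture shows the pry in the tray (124,200), the frame down, both buttons square at (243,154) and (333,139), and the bystanders where they started. Handing in.

```bash
python3 -c "
from rig import env
print(env.close_job())"
```

```text
the job is handed in; nothing more can be done
None
```

The job is handed in: the pry bar lies in the tray, the frame is fully down, and both turnbuttons measure about 1.56 rad. The bystanders look unmoved in the last picture, and the run took about 30 s of the 70 s allowed. The judge's verdict was not shown.

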